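# Fill the ware tray and slide it into the drying rack

## Robot

A 6-joint arm with a two-finger parallel gripper is mounted at the origin on the work surface. World frame = base frame: x ahead of the robot, y to its left, z up, the work surface at z = 0. Lengths are in m, angles in rad, forces in N, time in s.
With the tool pointing down it reaches from about 0.275 to 0.75 m from the base axis. Payload 10.2 kg.
Tool frame: the origin (TCP) lies midway between the tips of the shut fingers; the grasp point (between the pads) lies 19 mm behind it (env.hold_point_z is the distance from the TCP to the grasp point, in m); x points along the fingers, z is the direction in which the jaws open and shut, and the axes are right-handed (so a half turn about x gives the same grasp; the last joint's range is limited). The gripper opens to 85 mm and grips with 20 to 120 N. Pads are 22 mm wide; open, the fingers measure 114 mm over their backs; the gripper's body (76 mm by 85 mm) begins 54 mm behind the grasp point. The pads swing forward as they close: fully open they stand 13 mm farther back than shut.
Start: joints at [1.126, 0.313, 1.498, -0, 1.331, -0.223], TCP at [0.116, 0.512, 0.193] pointing down, gripper open.
Joint ranges: [-2.94, 2.94], [-0.97, 2.17], [0.19, 2.56], [-1.23, 4.37], [0.02, 3.11], [-2.88, 2.88]. Speed limits (rad/s): [2.39, 2.39, 3.01, 3.14, 3.14, 3.14].

## Interface

Orientations are given as a unit quaternion [x, y, z, w].
In Python, from bench import env, kinematics, monitor, eyes, job gives the robot as it stands. The module is installed in compiled form; this text tells all that it offers. Calls block until the motion is done:
- env.reach(position, orientation): joint-space move of the TCP to a pose.
- env.movel(position, velocity=0.15, frame=None, guard=None): straight line of the TCP; frame=None keeps the orientation; velocity is the mean speed in m/s. With guard (N) it stops when the force on the tool has changed by that much, and returns True; else False.
- env.set_joints(angles): joint-space move.
- env.release() and env.close_gripper(effort=None): open the fingers fully, or close them until they stop; effort is the grip in N (None keeps the last).
- env.hold(seconds).
- kinematics.ik(position, orientation): joint angles nearest the present ones, or None.
- monitor.sense(): the state.
- eyes.grab_frame(name): name is "side" or "top" or "wrist"; returns a dict with "frame" (400x640x3 uint8, red, green, blue), "mtx" (3x3 intrinsics, pixels), "k1" (the pictures are not rectified: a ray, as slopes to the right and down, at radius r is drawn at 1 + k1 r^2 times it, then the intrinsics apply), "view" (4x4, takes a point from world to camera coordinates). Camera axes: x right, y down, z forward; pixel columns grow to the right and rows downward; lengths in m; the calibration is good to about 2 mm. A picture is of the moment at which its call begins. There is no depth.
A pose or a line that the arm cannot do raises env.MotionError and nothing moves.
- job.hand_in(): hands the job in, once; it reports no verdict.
The state is a dict: "clock": time; "joints": joint angles; "qvel": joint speeds; "joint_efforts": joint torques, N m; "position": TCP position; "ee_rot": TCP orientation; "contact_force": force on the tool from outside, world axes, zero at the start; "ft_torque": the same for the moment, N m; "finger_gap": opening from 0.0 (shut) to 1.0 (fully open).
Only numpy, scipy, OpenCV 4.12 (cv2) and the standard library are available. Lean on these libraries where they do the work, as an engineer would, in place of code of your own. Each camera call takes 0.05 s, during which the arm holds its last target.

## Task

One footed cup with a blue rim has been left standing among the other pots on the bench: set it upright in the empty front place of the wooden ware tray, with the two that are already there. Then carry the tray level to the drying rack and slide it into the free middle tier, under the overhanging board, until it is fully home against the back stop, and let go. Keep the three cups standing on the tray, and leave everything else on the bench where it is.

Things in the scene. Friction and masses are not known exactly. Their poses are not given: they have to be found in the camera images.
- tray: Loose plywood ware tray, 0.18 kg empty (varies), two cups at its back. Origin: centre of its underside; x points from the handle end (front) to the back, which enters the rack first; z up. Floor 160 (x) by 140 (y) mm, 8 mm thick. Rims: side strips with inner faces at y = +-60 and back strip at x = +72, tops at z = 30; front strip with inner face at x = -68, top at z = 36.
- tray_grip (a point): Middle of the tray's stub handle, at (-115, 0, 32) mm in the tray frame, axes as the tray's. The wooden stub is 28 mm wide (y) with flat upright sides, from x = -80 to -140 and z = 18 to 44 mm. Pinch it across its width (fingers closing along y), the tool leaning at any pitch; gripped firmly (100 N or more) the loaded tray, some 0.4 kg, lifts by it and stays level; a weak grip lets its back sag.
- tray_place (a point): Middle of the tray's empty front place, on its floor, at (-30, 0, 8) mm in the tray frame: the middle of the last cup's foot belongs about here.
- cup_left: Bisque clay cup with a blue rim band, 88 mm tall, standing on the tray at about (36, 32) mm in the tray frame. Shape: round foot 48 mm across, wall from 28 mm height upward about 59 mm across. Origin: centre of its underside, z up. About 70 g.
- cup_right: A cup like cup_left, standing on the tray at about (36, -32) mm in the tray frame.
- last_cup: The third cup, like cup_left (88 mm tall, 59 mm across from 28 mm height to the rim, blue rim band, about 70 g), standing on the bench in a row with green_jar and white_vase, which share its three standing places at random. Origin: centre of its underside, z up.
- rack: Fixed steel drying rack, three tiers, open to its own -x (front); 335 mm tall, 180 deep (x), 208 wide (y). Origin: centre of its underside; x is the way a tray slides in. Lower tier full, middle tier free. On the upper tier a loaded ware board, 150 mm wide, underside at z = 295, sticks out over the mouth as far as x = -138 mm, so the gripper must lean back, top away from the rack.
- rack_home (a point): In the free middle tier, at (0, 0, 150) mm in the rack frame, axes as the rack's: where the tray's origin is when fully home, axes alike. Two angle runners, tops at this height, 60 to 82 mm either side of the middle, x = -90 to +90 mm; upright side flanges 154 mm apart, 19 mm tall; a back stop bar whose front face at x = +80 mm meets the tray's back edge.
- rack_mouth (a point): Middle of the front of the free tier at runner height, at (-85, 0, 150) mm in the rack frame. In front of it the side flanges flare outwards, and the runners' lips slope down a few mm, both ending at x = -112 mm.
- green_jar: Bystander: squat dark green lidded jar, 68 mm across, 82 mm tall. Origin: centre of its underside.
- white_vase: Bystander: small white vase, 66 mm across, 85 mm tall. Origin: centre of its underside.
- glaze_bottle: Bystander: tall grey bottle, 62 mm across, 190 mm tall, standing on the bench beside the rack's mouth, close to the tray's way in (its middle 118 to 142 mm to the rack's -y side, 130 to 180 mm in front of the rack's origin). Origin: centre of its underside.
- brush_pot: Bystander: blue pot of brushes, 80 mm across, about 235 mm tall with the brushes. Origin: centre of its underside.
- paddle: Bystander: flat wooden paddle lying on the bench, about 175 by 50 mm, 12 mm thick. Origin: on its underside, within the outline, its blade towards +x.
- kidney: Bystander: flat steel scraper disc lying on the bench, 66 mm across, 8 mm thick. Origin: centre of its underside.
Things that resemble listed ones, but are neither listed nor needed, are in the scene too. What is shaped like the cup_left but red is not meant.

How it is judged:
On the way, in this order (a step that is already met when the one before it is completed fails the run):
1. the last cup stands upright in the front place of the tray, let go, with the tray still outside the rack (x of last_cup in the frame of tray between -0.062 and 0 m and y of last_cup in the frame of tray between -0.035 and 0.035 m and z of last_cup in the frame of tray between 0.004 and 0.013 m and angle between last_cup's own z axis and vertical below 0.1 rad and contact force between the fingers and last_cup below 0.1 N and horizontal distance between tray and rack_home above 0.17 m), for 0.2 s.
2. the tray is fully home in the middle tier of the rack (x of tray in the frame of rack_home above -0.01 m and z of tray in the frame of rack_home between -0.006 and 0.008 m), for 0.2 s.
At the end, for the whole second after the job is handed in: The tray lies at rest on the runners of the rack's free middle tier, within 10 mm of fully home against the back stop, within 12 mm of the middle, level and straight (within about 5 degrees), and all three cups stand upright on its floor inside the rim (x of tray in the frame of rack_home between -0.01 and 0.01 m and y of tray in the frame of rack_home between -0.012 and 0.012 m and z of tray in the frame of rack_home between -0.006 and 0.006 m and angle between tray's own z axis and vertical below 0.05 rad and angle between the x axis of tray and the x axis of rack, either way round below 0.09 rad and linear speed of tray below 0.01 m/s and x of last_cup in the frame of tray between -0.07 and 0.07 m and y of last_cup in the frame of tray between -0.06 and 0.06 m and z of last_cup in the frame of tray between 0.003 and 0.015 m and z of cup_left in the frame of tray between 0.003 and 0.015 m and z of cup_right in the frame of tray between 0.003 and 0.015 m and horizontal distance between each of cup_left, cup_right and tray below 0.09 m and angle between each of last_cup, cup_left, cup_right's own z axis and vertical below 0.1 rad); the robot touches nothing.
It fails at once if one of the three cups is tipped over (more than 35 degrees) (angle between any of last_cup, cup_left, cup_right's own z axis and vertical above 0.6 rad).
It fails at once if another thing on the bench is moved by more than 25 mm (distance of any of green_jar, white_vase, glaze_bottle, brush_pot, paddle, kidney from where it was at the start of the episode above 0.025 m).
It fails at once if the tray is tilted by more than about 20 degrees (angle between tray's own z axis and vertical above 0.35 rad).
It also fails if it takes over 62 s, if anything falls off the work surface, if the arm or the gripper's body presses on something with over 40 N, if the wrist force passes 120 N, or if a joint passes its speed limit or range.

## Working session

There is one attempt and no reset: what is moved stays moved. The work goes in short steps, each a Python script; the robot and the scene stay as the last script left them, time stands still between calls to the robot, and variables do not carry over. Pictures are saved under pics/ and viewed, and the job is handed in when it is done.

```bash
mkdir -p pics; ls
python3 - <<'E'
from bench import env, kinematics, monitor, eyes, job
import cv2, numpy as np
print(monitor.sense())
for n in ["side","top","wrist"]:
    d=eyes.grab_frame(n)
    cv2.imwrite(f"pics/{n}0.png",d["frame"][:,:,::-1])
    np.savez(f"{n}0.npz",**d)
    print(n,d["mtx"].tolist(),d["k1"],np.round(d["view"],4).tolist())
print(env.hold_point_z)
E
```

```text
pics
{'clock': 0.0, 'joints': array([ 1.12561014e+00,  3.13473312e-01,  1.49845725e+00, -8.45257952e-06,
        1.33099080e+00, -2.23422774e-01]), 'qvel': array([ 0.00052777,  0.00019512, -0.00126259,  0.00215667, -0.00105461,
        0.00060563]), 'joint_efforts': array([ 2.28743966e-04, -4.12260783e+01, -2.59740758e+01, -1.26809587e-04,
        4.07494430e-03,  5.30253601e-07]), 'position': array([0.11536238, 0.5118495 , 0.19291559]), 'ee_rot': array([-0.44181001,  0.55267772,  0.44139519,  0.5518347 ]), 'contact_force': array([-0.66401788, -0.80633737, -0.51684009]), 'ft_torque': array([-0.04694948,  0.01287797, -0.03646354]), 'finger_gap': 0.9986378414596293}
side [[485.41203779739635, 0.0, 308.63015464476234], [0.0, 485.41203779739635, 191.80037370784447], [0.0, 0.0, 1.0]] -0.010922766377905305 [[0.9763, -0.2159, 0.0156, -0.539], [-0.1536, -0.7415, -0.6531, 0.1525], [0.1525, 0.6352, -0.7571, 1.145], [0.0, 0.0, 0.0, 1.0]]
top [[446.7605651744906, 0.0, 316.0112847481144], [0.0, 446.7605651744906, 204.31891711477942], [0.0, 0.0, 1.0]] -0.12811116731665878 [[-0.016, -0.9999, -0.0042, 0.0015], [-0.9916, 0.0164, -0.1283, 0.5642], [0.1283, 0.0021, -0.9917, 1.1447], [0.0, 0.0, 0.0, 1.0]]
wrist [[352.17913383550723, 0.0, 315.99537179985384], [0.0, 352.17913383550723, 202.52318387828882], [0.0, 0.0, 1.0]] -0.04000554006130452 [[0.2198, 0.9755, -0.0027, -0.5233], [0.9342, -0.2097, 0.2886, -0.0382], [0.2809, -0.066, -0.9575, 0.3793], [0.0, 0.0, 0.0, 1.0]]
0.0187
```

View pics/side0.png

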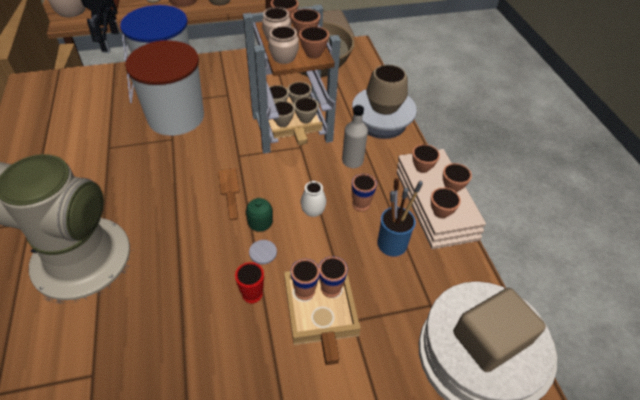

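View pics/top0.png

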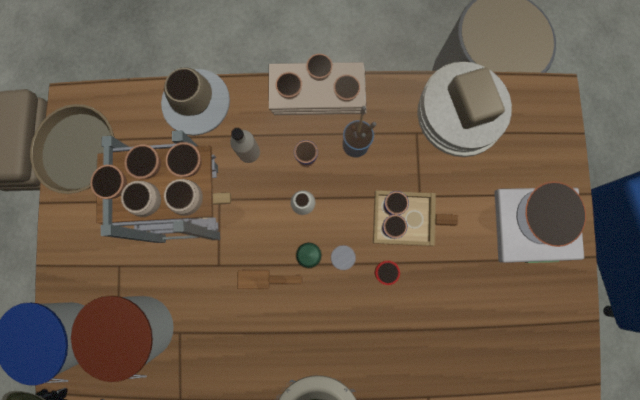

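View pics/wrist0.png

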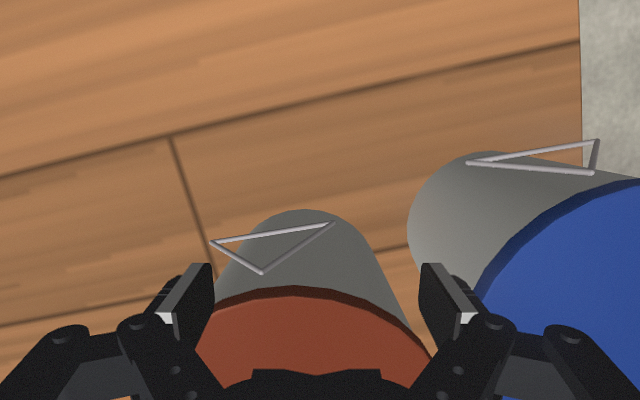

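```bash
cat > h.py <<'E'
import cv2, numpy as np
def load(n): return dict(np.load(n))
def dist(d): return np.array([float(d["k1"]),0,0,0,0])
def proj(d,p):
    p=np.atleast_2d(np.asarray(p,float)); V=d["view"]
    r,_=cv2.Rodrigues(V[:3,:3])
    return cv2.projectPoints(p.reshape(-1,1,3),r,V[:3,3],d["mtx"],dist(d))[0].reshape(-1,2)
def rays(d,uv):
    uv=np.atleast_2d(np.asarray(uv,float)).reshape(-1,1,2)
    n=cv2.undistortPoints(uv,d["mtx"],dist(d)).reshape(-1,2)
    R=d["view"][:3,:3]; t=d["view"][:3,3]
    D=np.c_[n,np.ones(len(n))]@R
    return -R.T@t, D/np.linalg.norm(D,axis=1,keepdims=True)
def onplane(d,uv,z):
    o,D=rays(d,uv); s=(z-o[2])/D[:,2]
    return o+s[:,None]*D
def tri(d1,uv1,d2,uv2):
    o1,D1=rays(d1,uv1);o2,D2=rays(d2,uv2)
    A=np.c_[D1[0],-D2[0]]; s=np.linalg.lstsq(A,o2-o1,rcond=None)[0]
    a=o1+s[0]*D1[0]; b=o2+s[1]*D2[0]
    return (a+b)/2, np.linalg.norm(a-b)
def crop(d,name,x0,y0,x1,y1,f):
    im=d["frame"][y0:y1,x0:x1,::-1]
    cv2.imwrite(name,cv2.resize(im,None,fx=f,fy=f,interpolation=cv2.INTER_CUBIC))
E
python3 - <<'E'
from h import *
s=load("side0.npz");t=load("top0.npz")
print(rays(s,[0,0])[0],rays(t,[0,0])[0])
crop(t,"pics/t_rack.png",80,100,280,250,4)
crop(t,"pics/t_tray.png",280,130,480,280,4)
crop(s,"pics/s_rack.png",220,0,380,150,5)
crop(s,"pics/s_tray.png",220,160,420,370,2.8)
E
```

```text
[ 0.37497958 -0.73064366  0.97488248] [ 0.41255711 -0.01014298  1.20764919]
```

View pics/t_rack.png

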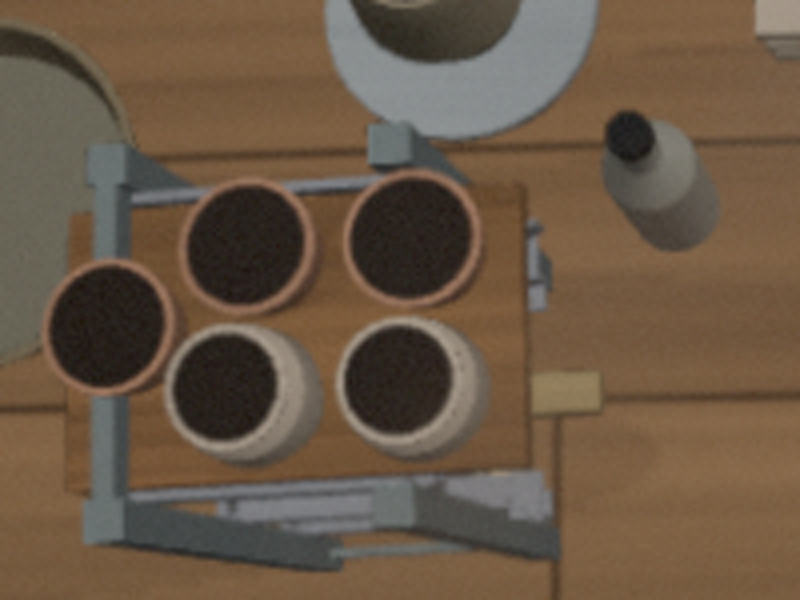

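View pics/t_tray.png

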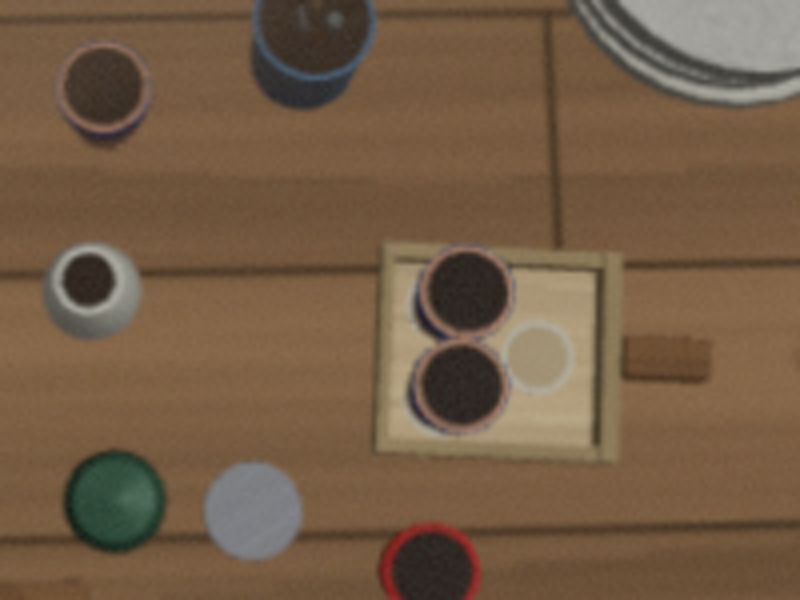

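View pics/s_rack.png

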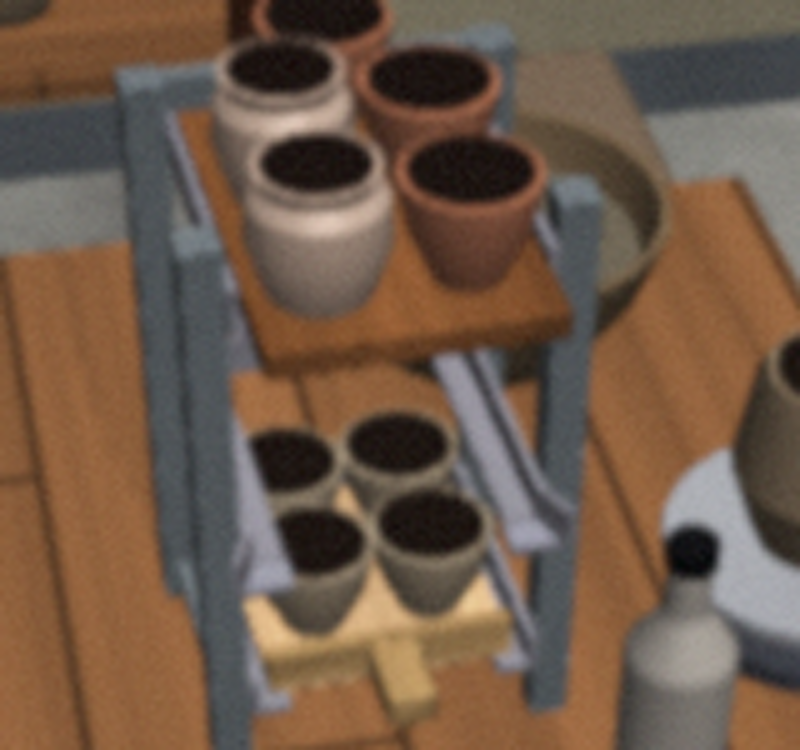

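View pics/s_tray.png

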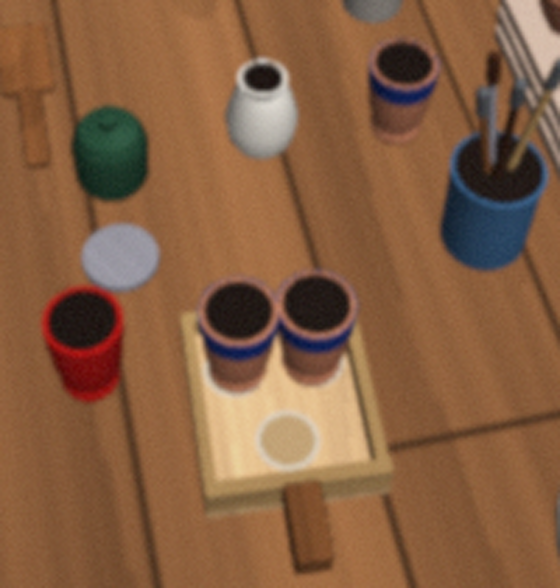

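Run:
```python
from h import *
s=load("side0.npz");t=load("top0.npz")
np.set_printoptions(precision=4,suppress=True)
def f(p,x0,y0,k): p=np.array(p,float); return np.c_[x0+(p[:,0]+.5)/k-.5,y0+(p[:,1]+.5)/k-.5]
c=f([(88,145),(413,122),(83,543),(413,528)],80,100,4)
P=onplane(t,c,0.335); print(P)
print("centre",P.mean(0)); print("depth",P[0]-P[1],P[2]-P[3],"width",P[0]-P[2],P[1]-P[3])
# side view post tops: left-front top, right-front, left-rear,right-rear
c2=f([(175,232),(600,180),(118,70),(515,30)],220,0,5)
print(onplane(s,c2,0.335))
# tray from top: rim outer corners
c3=f([(383,241),(621,254),(617,463),(374,451)],280,130,4)
print("tray back corners z .03 / front .036"); print(onplane(t,c3[[0,3]],.03),onplane(t,c3[[1,2]],.036))
h=f([(711,338),(711,383),(622,336),(622,379)],280,130,4)
print("handle",onplane(t,h,.044))
print("spot",onplane(t,f([(538,357)],280,130,4),.008), onplane(s,f([(288,440)],220,160,2.8),.008))
print("lastcup",onplane(t,f([(104,89)],280,130,4),.088), onplane(s,f([(404,62)],220,160,2.8),.088))
print("vase",onplane(t,f([(89,280)],280,130,4),.085),"jar",onplane(t,f([(115,500)],280,130,4),.06))
print("cups",onplane(t,f([(467,291),(461,384)],280,130,4),.088))
print("bottle",onplane(t,f([(631,136)],80,100,4),.19),onplane(s,f([(692,545)],220,0,5),.19))
print("board edge front",onplane(t,f([(522,183),(530,470)],80,100,4),.303))
print("brush pot",onplane(t,f([(315,20)],280,130,4),.1))
```

```text
[[0.677  0.437  0.335 ]
 [0.6832 0.2618 0.335 ]
 [0.4694 0.4285 0.335 ]
 [0.4753 0.2562 0.335 ]]
centre [0.5762 0.3459 0.335 ]
depth [-0.0062  0.1752 -0.    ] [-0.0059  0.1723  0.    ] width [ 0.2076  0.0085 -0.    ] [0.2078 0.0056 0.    ]
[[0.4773 0.2731 0.335 ]
 [0.685  0.2782 0.335 ]
 [0.4702 0.4246 0.335 ]
 [0.6783 0.4257 0.335 ]]
tray back corners z .03 / front .036
[[ 0.6013 -0.167   0.03  ]
 [ 0.4613 -0.1566  0.03  ]] [[ 0.5891 -0.3261  0.036 ]
 [ 0.4499 -0.3167  0.036 ]]
handle [[ 0.5307 -0.3819  0.044 ]
 [ 0.5009 -0.3803  0.044 ]
 [ 0.5332 -0.3218  0.044 ]
 [ 0.5047 -0.3205  0.044 ]]
spot [[ 0.5236 -0.2729  0.008 ]] [[ 0.5223 -0.2729  0.008 ]]
lastcup [[0.6938 0.0167 0.088 ]] [[0.6942 0.0175 0.088 ]]
vase [[0.5704 0.0279 0.085 ]] jar [[0.4317 0.0139 0.06  ]]
cups [[ 0.559  -0.2117  0.088 ]
 [ 0.5    -0.2057  0.088 ]]
bottle [[0.7158 0.1752 0.19  ]] [[0.7143 0.1724 0.19  ]]
board edge front [[0.6581 0.2121 0.303 ]
 [0.5067 0.2052 0.303 ]]
brush pot [[ 0.7341 -0.1192  0.1   ]]
```

```bash
cat > plan.py <<'E'
import numpy as np
from scipy.spatial.transform import Rotation as Ro
RC=np.array([0.5762,0.3459,0]); ra=0.034
RX=np.array([-np.sin(ra),np.cos(ra),0]); RY=np.array([-np.cos(ra),-np.sin(ra),0])
TC=np.array([0.5254,-0.2416,0]); tb=-0.072
TX=np.array([-np.sin(tb),np.cos(tb),0]); TY=np.array([-np.cos(tb),-np.sin(tb),0])
Z=np.array([0,0,1.])
CUP=np.array([0.694,0.017,0])
def quat(x,z):
    x=x/np.linalg.norm(x); y=np.cross(z,x); return Ro.from_matrix(np.c_[x,y,z]).as_quat()
def lean(d,th,side,sgn=1):  # fingers along d*sin+down*cos
    return np.sin(th)*d-np.cos(th)*Z, quat(np.sin(th)*d-np.cos(th)*Z, sgn*side)
HP=0.0187
def rackp(x,y,z): return RC+x*RX+y*RY+z*Z
def trayp(x,y,z): return TC+x*TX+y*TY+z*Z
E
python3 - <<'E'
from plan import *
from bench import env,kinematics,monitor,eyes
np.set_printoptions(precision=3,suppress=True)
from h import *
o,_=rays(load("wrist0.npz"),[0,0]); st=monitor.sense()
print("cam in tool", Ro.from_quat(st["ee_rot"]).inv().apply(o-st["position"]))
for s in (1,-1):
  print("sign",s)
  q=quat(-Z,s*TY)
  for p in ([0.694,0.017,0.043],[0.694,0.017,0.2],list(trayp(-.03,0,.051)),list(trayp(-.03,0,.2)),[.55,.017,.2]):
    print("down",p,kinematics.ik(p,q))
  for th in (40,45,50,55,60):
    xt,q=lean(TX,np.radians(th),TY,s)
    print(th,"tray",kinematics.ik(trayp(-.115,0,.032)+HP*xt,q))
    print(th,"tray hi",kinematics.ik(trayp(-.115,0,.232)+HP*xt,q))
    xt,q=lean(RX,np.radians(th),RY,s)
    print(th,"mouth",kinematics.ik(rackp(-.115-.25,0,.182)+HP*xt,q))
    print(th,"home",kinematics.ik(rackp(-.115,0,.182)+HP*xt,q))
E
```

```text
cam in tool [-0.18   0.073 -0.001]
sign 1
down [0.694, 0.017, 0.043] None
down [0.694, 0.017, 0.2] None
down [np.float64(0.5232418657563302), np.float64(-0.2715222735865158), np.float64(0.051)] [-0.677  0.593  1.467 -0.     1.082  2.536]
down [np.float64(0.5232418657563302), np.float64(-0.2715222735865158), np.float64(0.2)] [-0.677  0.453  1.281 -0.     1.408  2.536]
down [0.55, 0.017, 0.2] None
40 tray [-0.971  1.016  0.955  0.417  1.737  2.191]
40 tray hi [-0.971  0.844  0.757  0.473  2.072  2.359]
40 mouth [-0.504  0.613  1.294  0.586  1.629  2.518]
40 home [-0.106  0.535  1.424  0.708  1.362  2.784]
45 tray [-0.986  1.065  0.899  0.462  1.82   2.192]
45 tray hi [-0.986  0.887  0.718  0.536  2.136  2.378]
45 mouth [-0.528  0.643  1.288  0.645  1.675  2.491]
45 home [-0.136  0.552  1.443  0.788  1.388  2.723]
50 tray [-1.     1.115  0.843  0.507  1.902  2.199]
50 tray hi [-1.     0.93   0.681  0.603  2.197  2.404]
50 mouth [-0.55   0.674  1.283  0.703  1.721  2.468]
50 home [-0.164  0.572  1.461  0.863  1.419  2.664]
55 tray [-1.011  1.167  0.786  0.556  1.982  2.211]
55 tray hi [-
[... 1200 characters left out ...]
.675 -0.65 ]
45 home [-0.136  0.552  1.443  0.788  1.388 -0.419]
50 tray [-1.     1.115  0.843  0.507  1.902 -0.943]
50 tray hi [-1.     0.93   0.681  0.603  2.197 -0.738]
50 mouth [-0.55   0.674  1.283  0.703  1.721 -0.674]
50 home [-0.164  0.572  1.461  0.863  1.419 -0.478]
55 tray [-1.011  1.167  0.786  0.556  1.982 -0.93 ]
55 tray hi [-1.011  0.973  0.648  0.674  2.254 -0.706]
55 mouth [-0.569  0.707  1.277  0.758  1.767 -0.694]
55 home [-0.188  0.596  1.476  0.935  1.453 -0.533]
60 tray [-1.021  1.22   0.729  0.608  2.06  -0.911]
60 tray hi [-1.021  1.015  0.618  0.749  2.307 -0.669]
60 mouth [-0.586  0.742  1.272  0.813  1.813 -0.711]
60 home [-0.21   0.623  1.489  1.003  1.492 -0.585]
```

Run:
```python
from plan import *
from bench import env,kinematics,monitor,eyes
import cv2
np.set_printoptions(precision=4,suppress=True)
st=monitor.sense()
env.movel([0.10,0.45,0.42],velocity=0.3)
j=monitor.sense()["joints"].copy(); print(j)
j[0]=-0.144; j[5]=-0.072
env.set_joints(j)
q=quat(-Z,-TY)
env.reach([CUP[0],CUP[1],0.16],q)
s=monitor.sense(); print(s["clock"],s["position"],s["joints"])
d=eyes.grab_frame("wrist"); np.savez("wrist1.npz",**d); cv2.imwrite("pics/wrist1.png",d["frame"][:,:,::-1])
```

```text
[ 1.0971  0.1244  1.1603  0.      1.8595 -0.2518]
4.3417 [0.6943 0.0172 0.1619] [-0.1436  0.7263  0.9342  0.      1.4784 -0.0718]
```

View pics/wrist1.png

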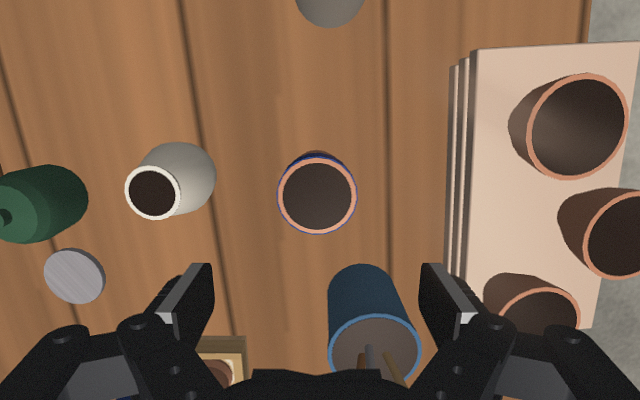

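Run:
```python
from plan import *
from h import *
from bench import env,kinematics,monitor,eyes
np.set_printoptions(precision=4,suppress=True)
print(onplane(load("wrist1.npz"),[316.3,194.5],.088))
hit=env.movel([CUP[0],CUP[1],0.043],velocity=0.1,guard=15)
s=monitor.sense(); print(hit,s["clock"],s["position"])
if not hit:
    env.close_gripper(30)
    s=monitor.sense(); print("gap",s["finger_gap"],s["clock"],s["contact_force"])
    env.movel([CUP[0],CUP[1],0.20],velocity=0.15)
    s=monitor.sense(); print("gap",s["finger_gap"],s["clock"],s["position"])
    d=eyes.grab_frame("wrist"); cv2.imwrite("pics/wrist2.png",d["frame"][:,:,::-1])
```

```text
[[0.6953 0.0193 0.088 ]]
False 5.7083 [0.6944 0.0169 0.0438]
gap 0.6533479753435513 6.1083 [0.3847 0.1868 6.6863]
gap 0.6574863293624694 7.3083 [0.6936 0.017  0.1988]
```

View pics/wrist2.png

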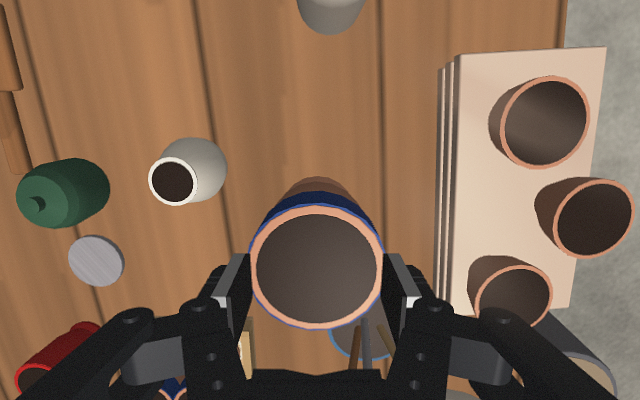

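Run:
```python
from plan import *
from h import *
from bench import env,kinematics,monitor,eyes
np.set_printoptions(precision=4,suppress=True)
env.movel([0.55,0.0,0.21],velocity=0.25)
p=trayp(-.032,0,0)
env.movel([p[0],p[1],0.21],velocity=0.25)
env.movel([p[0],p[1],0.062],velocity=0.15)
hit=env.movel([p[0],p[1],0.0500],velocity=0.03,guard=6)
s=monitor.sense(); print(hit,s["clock"],s["position"],s["contact_force"],s["finger_gap"])
d=eyes.grab_frame("side"); np.savez("side2.npz",**d); crop(d,"pics/side2.png",220,160,420,370,2.8)
d=eyes.grab_frame("wrist"); cv2.imwrite("pics/wrist3.png",d["frame"][:,:,::-1])
```

```text
True 10.8667 [ 0.5239 -0.2738  0.0514] [1.3595 0.038  1.9022] 0.6562568214145384
```

View pics/side2.png

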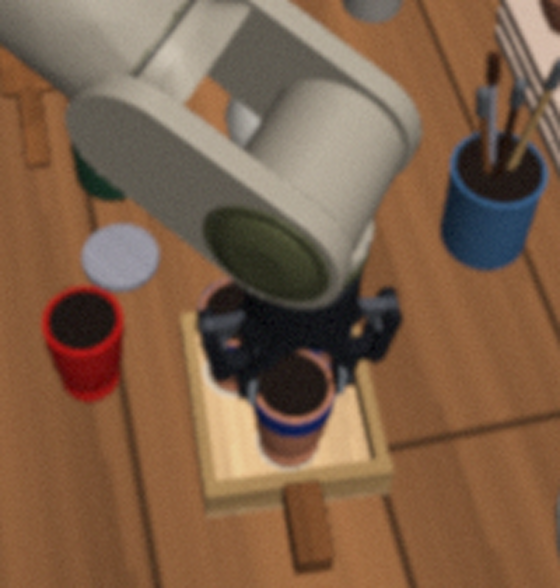

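View pics/wrist3.png

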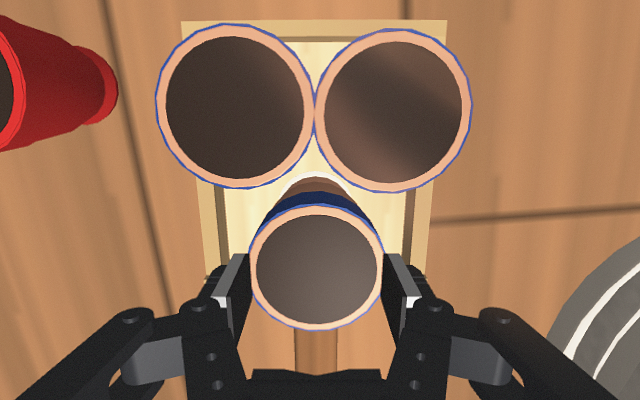

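Run:
```python
from plan import *
from h import *
from bench import env,kinematics,monitor,eyes
np.set_printoptions(precision=4,suppress=True)
env.release(); env.hold(0.2)
s=monitor.sense(); p=s["position"]; print(s["clock"],p,s["finger_gap"],s["contact_force"])
env.movel([p[0],p[1],0.20],velocity=0.2)
d=eyes.grab_frame("wrist"); np.savez("wrist4.npz",**d); cv2.imwrite("pics/wrist4.png",d["frame"][:,:,::-1])
t=load("top0.npz"); crop(t,"pics/t_pot.png",420,50,640,290,3)
```

```text
11.575 [ 0.5232 -0.2735  0.0512] 0.9954893871266198 [ 0.5135  0.3099 -0.8903]
```

View pics/t_pot.png

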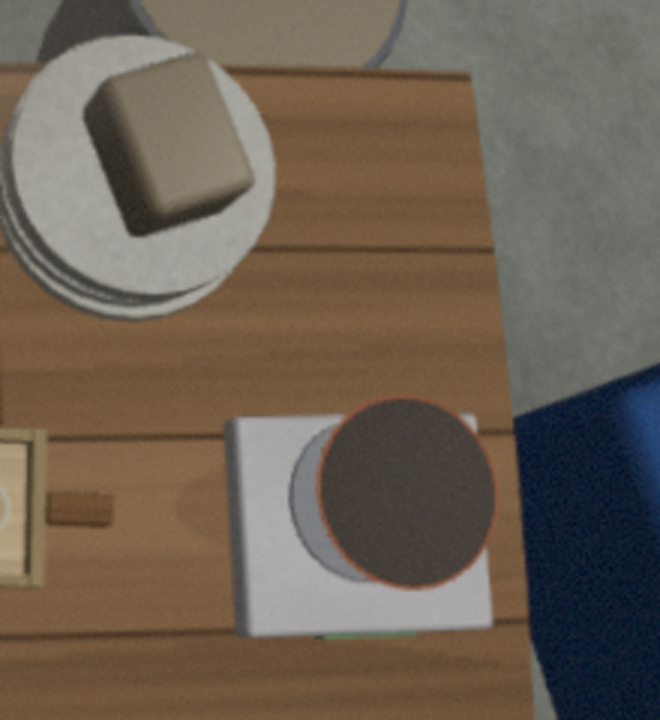

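View pics/wrist4.png

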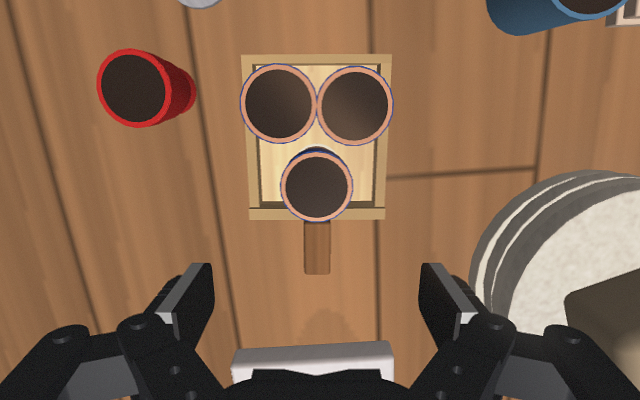

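Run:
```python
from h import *
np.set_printoptions(precision=4,suppress=True)
t=load("top0.npz")
f=lambda p:[420+(p[0]+.5)/3-.5,50+(p[1]+.5)/3-.5]
print("slab bottom",onplane(t,[f((227,520))],0))
for z in (.02,.03,.04,.05,.06): print(z,onplane(t,[f((242,520))],z))
for z in (.05,.1,.15,.2,.25,.3): print("rim L/R",z,onplane(t,[f((317,490)),f((495,490))],z)[:,1], onplane(t,[f((290,490))],.05)[:,1])
```

```text
slab bottom [[ 0.5085 -0.5028  0.    ]]
0.02 [[ 0.5066 -0.5088  0.02  ]]
0.03 [[ 0.5058 -0.5046  0.03  ]]
0.04 [[ 0.5051 -0.5004  0.04  ]]
0.05 [[ 0.5043 -0.4962  0.05  ]]
0.06 [[ 0.5035 -0.492   0.06  ]]
rim L/R 0.05 [-0.5685 -0.7434] [-0.5429]
rim L/R 0.1 [-0.5444 -0.7117] [-0.5429]
rim L/R 0.15 [-0.5202 -0.6801] [-0.5429]
rim L/R 0.2 [-0.4961 -0.6484] [-0.5429]
rim L/R 0.25 [-0.472  -0.6167] [-0.5429]
rim L/R 0.3 [-0.4479 -0.5851] [-0.5429]
```

Run:
```python
from plan import *
from h import *
from bench import env,kinematics,monitor,eyes
np.set_printoptions(precision=4,suppress=True)
s=monitor.sense(); p=s["position"]; print(s["clock"])
env.movel([p[0],p[1]-.03,0.42],velocity=0.3)
s=monitor.sense(); j=s["joints"].copy(); p=s["position"]
# wrist length
h=np.array([np.cos(j[0]),np.sin(j[0]),0]); lat=np.cross(Z,h)
for L in (.15,.2,.22,.24,.26,.28,.3):
    W=p+L*Z; x2=-np.cos(.35)*Z+np.sin(.35)*h
    q2=quat(x2,-lat); q1=quat(-Z,-lat)
    a=kinematics.ik(p,q1); b=kinematics.ik(W+L*x2,q2)
    print(L,a[:4],b[:4] if b is not None else None)
j[5]+=np.pi; env.set_joints(j)
d=eyes.grab_frame("wrist"); np.savez("wrist5.npz",**d); cv2.imwrite("pics/wrist5.png",d["frame"][:,:,::-1])
d=eyes.grab_frame("side"); cv2.imwrite("pics/side5.png",d["frame"][:,:,::-1])
print(monitor.sense()["clock"])
```

```text
12.5167
0.15 [-0.7191  0.5102  0.6384 -0.    ] [-0.7191  0.3608  0.8823 -0.0001]
0.2 [-0.7191  0.5102  0.6384 -0.    ] [-0.7191  0.4098  0.8047 -0.0001]
0.22 [-0.7191  0.5102  0.6384 -0.    ] [-0.7191  0.4302  0.7717 -0.0001]
0.24 [-0.7191  0.5102  0.6384 -0.    ] [-0.7191  0.4512  0.7374 -0.0001]
0.26 [-0.7191  0.5102  0.6384 -0.    ] [-0.7191  0.4728  0.7015 -0.0001]
0.28 [-0.7191  0.5102  0.6384 -0.    ] [-0.7191  0.4951  0.664  -0.0001]
0.3 [-0.7191  0.5102  0.6384 -0.    ] [-0.7191  0.5184  0.6245 -0.    ]
16.2333
```

View pics/wrist5.png

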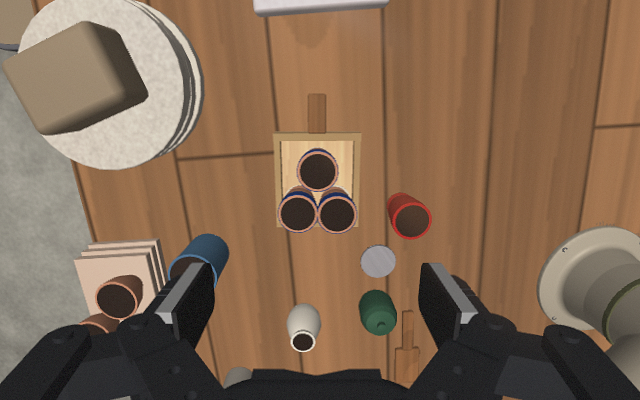

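View pics/side5.png

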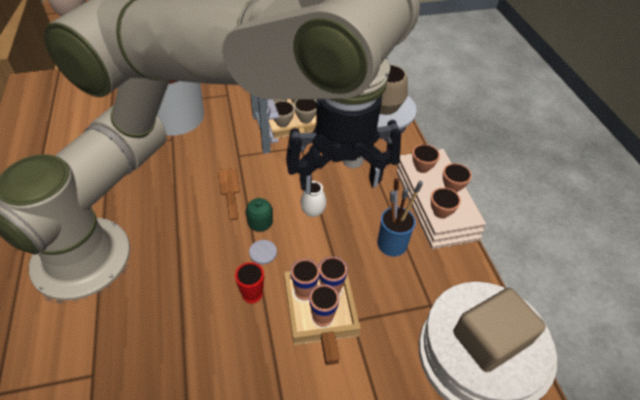

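Run:
```python
from plan import *
from h import *
from bench import env,kinematics,monitor,eyes
np.set_printoptions(precision=4,suppress=True)
d=load("wrist4.npz")
print("handle w4",onplane(d,[[304.5,273.5],[329.5,273.5],[306,223],[330,223]],.044))
d=load("wrist5.npz")
print("handle w5",onplane(d,[[308,95],[325.5,95],[308,131],[325,131]],.044), "back corners", onplane(d,[[279.5,226.5],[358.5,227]],.030))
print("pred end",trayp(-.14,.014,.044),trayp(-.14,-.014,.044),"front",trayp(-.08,.014,.044),"back",trayp(.08,-.07,.03),trayp(.08,.07,.03))
xt,q=lean(TX,np.radians(45),TY,-1)
env.reach(trayp(-.117,0,.032+.14)+HP*xt,q)
s=monitor.sense(); print(s["clock"],s["position"],s["joints"])
d=eyes.grab_frame("side"); cv2.imwrite("pics/side6.png",d["frame"][:,:,::-1])
d=eyes.grab_frame("wrist"); np.savez("wrist6.npz",**d); cv2.imwrite("pics/wrist6.png",d["frame"][:,:,::-1])
d=eyes.grab_frame("top"); cv2.imwrite("pics/top6.png",d["frame"][:,:,::-1])
```

```text
handle w4 [[ 0.5032 -0.3789  0.044 ]
 [ 0.5296 -0.3808  0.044 ]
 [ 0.5094 -0.3223  0.044 ]
 [ 0.5336 -0.324   0.044 ]]
handle w5 [[ 0.5292 -0.3808  0.044 ]
 [ 0.5028 -0.3789  0.044 ]
 [ 0.5333 -0.3272  0.044 ]
 [ 0.507  -0.3254  0.044 ]] back corners [[ 0.5952 -0.1681  0.03  ]
 [ 0.4596 -0.1574  0.03  ]]
pred end [ 0.5014 -0.3802  0.044 ] [ 0.5293 -0.3822  0.044 ] front [ 0.5057 -0.3204  0.044 ] back [ 0.601  -0.1668  0.03  ] [ 0.4613 -0.1568  0.03  ]
19.0333 [ 0.518  -0.3451  0.159 ] [-0.9878  0.9253  0.7981  0.502   2.0335 -0.8327]
```

View pics/side6.png

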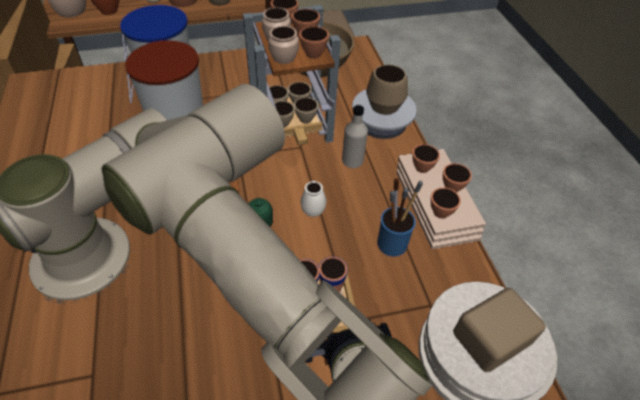

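View pics/wrist6.png

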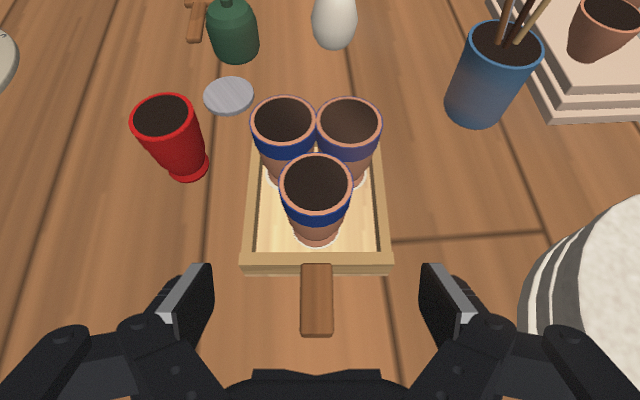

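View pics/top6.png

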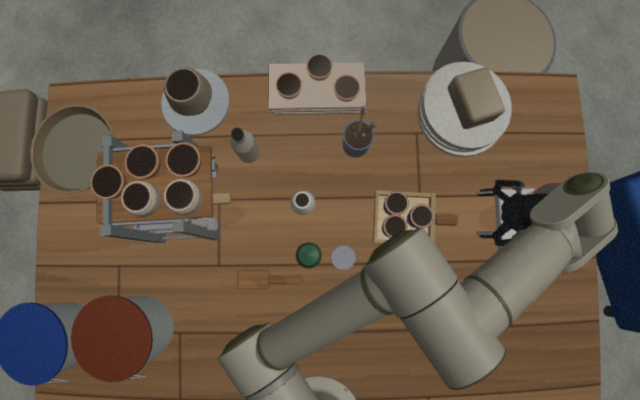

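```bash
python3 - <<'E'
from plan import *
from h import *
np.set_printoptions(precision=4,suppress=True)
t=load("top0.npz")
xt,q=lean(TX,np.radians(45),TY,-1)
p=np.array([.518,-.3451,.159]); W=p-.293*xt; print("W",W)
a=np.array([.77,.42,.477])
for s in (-.12,-.1,-.08,-.06,.0,.06,.08,.1,.12): print(s,W+s*a,proj(t,W+s*a))
E
python3 - <<'E'
import cv2
im=cv2.imread('pics/top6.png')[140:320,440:640]
cv2.imwrite('pics/top6c.png',cv2.resize(im,None,fx=3,fy=3,interpolation=cv2.INTER_CUBIC))
E
```

```text
W [ 0.5031 -0.5517  0.3662]
-0.12 [ 0.4107 -0.6021  0.3089] [[597.3755 255.0578]]
-0.1 [ 0.4261 -0.5937  0.3185] [[595.9815 247.7522]]
-0.08 [ 0.4415 -0.5853  0.328 ] [[594.5339 240.2992]]
-0.06 [ 0.4569 -0.5769  0.3376] [[593.0311 232.6964]]
0.0 [ 0.5031 -0.5517  0.3662] [[588.1734 208.967 ]]
0.06 [ 0.5493 -0.5265  0.3948] [[582.7535 183.8127]]
0.08 [ 0.5647 -0.5181  0.4043] [[580.8129 175.1025]]
0.1 [ 0.5801 -0.5097  0.4139] [[578.8019 166.227 ]]
0.12 [ 0.5955 -0.5013  0.4234] [[576.7183 157.1848]]
```

View pics/top6c.png

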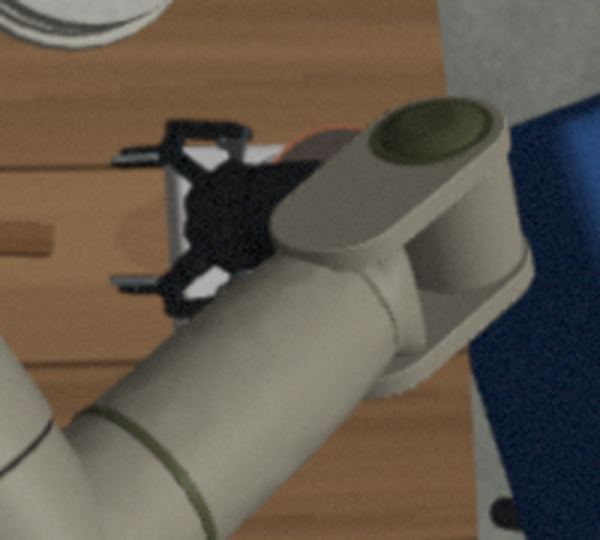

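Run:
```python
from plan import *
from h import *
from bench import env,kinematics,monitor,eyes
np.set_printoptions(precision=4,suppress=True)
xt,q=lean(TX,np.radians(45),TY,-1)
g=trayp(-.117,0,.032)+HP*xt
hit=env.movel(g,velocity=0.08,guard=12)
s=monitor.sense(); print(hit,s["clock"],s["position"]-g,s["contact_force"],s["joints"])
if not hit:
    env.close_gripper(120)
    s=monitor.sense(); print(s["clock"],s["position"]-g,s["contact_force"],s["finger_gap"])
    d=eyes.grab_frame("wrist"); np.savez("wrist7.npz",**d); cv2.imwrite("pics/wrist7.png",d["frame"][:,:,::-1])
```

```text
False 21.0833 [ 0.0001 -0.0001  0.0004] [-1.1337 -0.0853  0.3197] [-0.988   1.0673  0.8916  0.461   1.8244 -0.9495]
21.875 [ 0.0001 -0.0006  0.0006] [-0.4482 -4.0917  5.5757] 0.18643834557835612
```

View pics/wrist7.png

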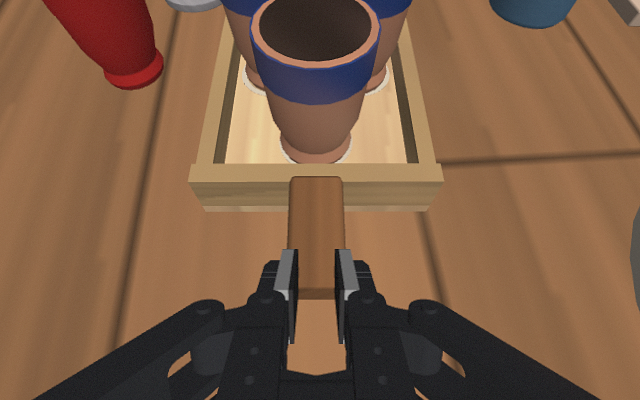

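Run:
```python
from plan import *
from h import *
from bench import env,kinematics,monitor,eyes
np.set_printoptions(precision=4,suppress=True)
p=monitor.sense()["position"]
env.movel(p+[0,0,0.02],velocity=0.03)
s=monitor.sense(); print(s["clock"],s["position"]-p,s["contact_force"],s["ft_torque"],s["finger_gap"])
d=eyes.grab_frame("wrist"); np.savez("wrist8.npz",**d); cv2.imwrite("pics/wrist8.png",d["frame"][:,:,::-1])
d=eyes.grab_frame("side"); np.savez("side8.npz",**d); crop(d,"pics/side8.png",220,200,420,400,3)
```

```text
22.7583 [-0.     -0.0002  0.0199] [ 0.213  -0.8144 -0.8143] [-0.6411 -0.071  -0.0751] 0.17574346559898577
```

View pics/wrist8.png

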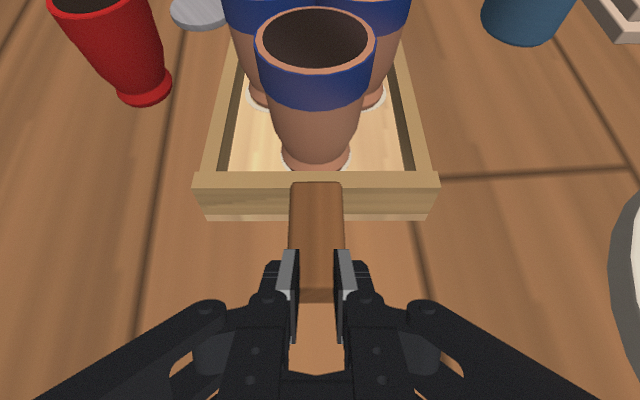

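View pics/side8.png

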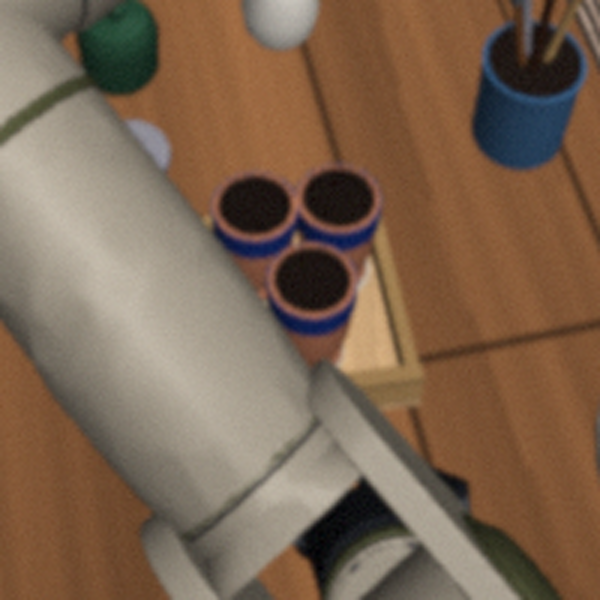

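Run:
```python
from h import *
a=load("wrist7.npz");b=load("wrist8.npz")
crop(a,"pics/c7.png",180,130,460,350,2.8)
crop(b,"pics/c8.png",180,130,460,350,2.8)
from plan import *
np.set_printoptions(precision=1,suppress=True)
pts=[(-.08,.07,.036),(-.08,-.07,.036),(-.08,.07,0),(-.08,-.07,0),(-.14,.014,.044),(-.14,-.014,.044),(-.08,.014,.044),(-.08,-.014,.044)]
A=proj(a,[trayp(*p) for p in pts]); B=proj(b,[trayp(*p)+[0,0,.02] for p in pts])
f=lambda u:(u-[180,130]+.5)*2.8-.5
print(np.c_[f(A),f(B)])
```

```text
[[ 18.6 141.3  18.7 140.2]
 [739.1 141.5 739.1 140.2]
 [ 69.8 225.   70.  224.2]
 [688.4 225.2 688.5 224.2]
 [289.7 438.4 289.6 436.9]
 [467.1 438.5 467.  436.9]
 [303.6 118.4 303.6 117.2]
 [454.1 118.4 453.9 117.2]]
```

View pics/c7.png

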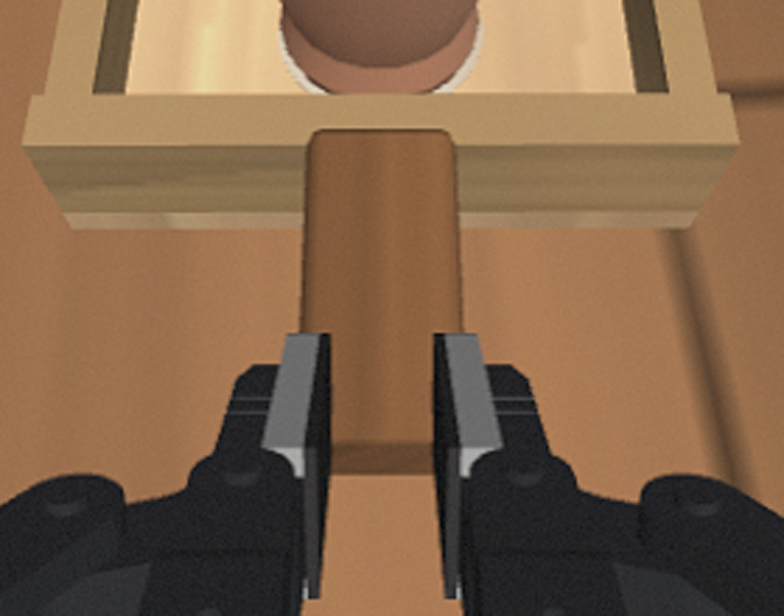

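View pics/c8.png

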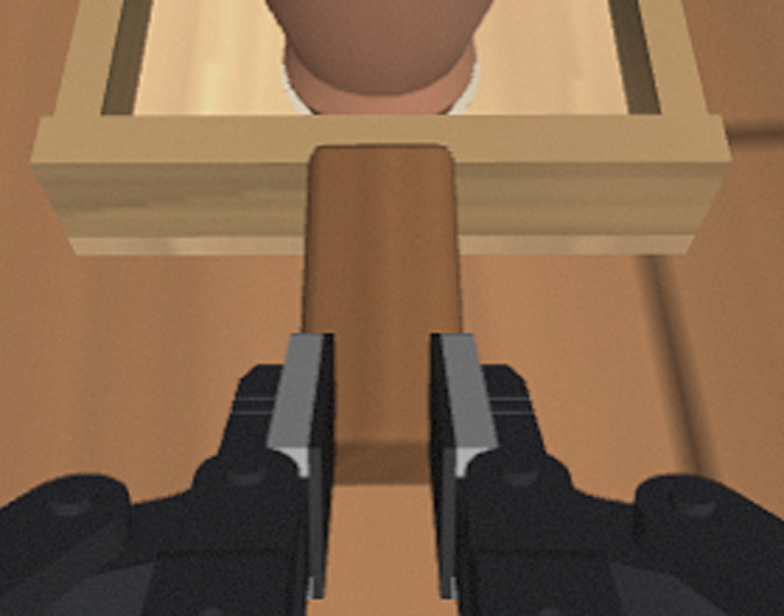

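```bash
cat > pnp.py <<'E'
from h import *
from plan import *
PTS=np.array([(-.08,.07,.036),(-.08,-.07,.036),(-.08,.07,0),(-.08,-.07,0),(-.08,.014,.044),(-.08,-.014,.044),(-.068,.07,.036),(-.068,-.07,.036)])
def pose(d,uv):
    ok,r,t=cv2.solvePnP(PTS,np.array(uv,float).reshape(-1,1,2),d["mtx"],dist(d))
    R=cv2.Rodrigues(r)[0]; V=d["view"]
    Rw=V[:3,:3].T@R; tw=V[:3,:3].T@(t[:,0]-V[:3,3])
    e=cv2.projectPoints(PTS,r,t,d["mtx"],dist(d))[0].reshape(-1,2)-uv
    return Rw,tw,np.abs(e).max()
E
python3 - <<'E'
from pnp import *
np.set_printoptions(precision=4,suppress=True)
g=lambda u:(np.array(u,float)+.5)/2.8-.5+[180,130]
for n,u in (("wrist7.npz",[(23,143),(739,143),(70,228),(689,228),(305,132),(457,132),(33,95),(730,95)]),("wrist8.npz",[(32,161),(730,161),(77,254),(686,254),(308,147),(454,147),(42,117),(721,117)])):
    R,t,e=pose(load(n),g(u)); print(n,t,e,"pitch deg",np.degrees(np.arcsin(R[2,0])),"roll",np.degrees(R[2,1]),"yaw",np.degrees(np.arctan2(R[1,0],R[0,0])))
E
```

```text
wrist7.npz [ 0.5256 -0.2414  0.0011] 1.9372484454923722 pitch deg 1.6381057924384912 roll 0.1716646402280437 yaw 85.97641780954365
wrist8.npz [ 0.5257 -0.2456  0.008 ] 1.772816739810537 pitch deg -3.5524300416759456 roll -0.09014595388252376 yaw 85.8148304349666
```

Run:
```python
from plan import *
from h import *
from bench import env,kinematics,monitor,eyes
np.set_printoptions(precision=4,suppress=True)
def pr(): 
    s=monitor.sense(); print(s["clock"],s["position"],s["contact_force"],s["ft_torque"],s["finger_gap"])
pr(); env.close_gripper(120); pr()
env.hold(0.2); pr()
d=eyes.grab_frame("wrist"); np.savez("wrist9.npz",**d); crop(d,"pics/c9.png",180,130,460,350,2.8)
```

```text
22.8583 [ 0.518  -0.3459  0.0392] [-0.1895 -0.2761 -1.8604] [-0.6717  0.026  -0.0289] 0.172555051353525
23.075 [ 0.518  -0.3458  0.0393] [ 1.5608 -1.0981 -0.8579] [-0.6546  0.0463 -0.0346] 0.17411341373610864
23.275 [ 0.518  -0.3458  0.0394] [ 0.0116 -1.659  -0.866 ] [-0.6623  0.0245 -0.0222] 0.17324685345115326
```

View pics/c9.png

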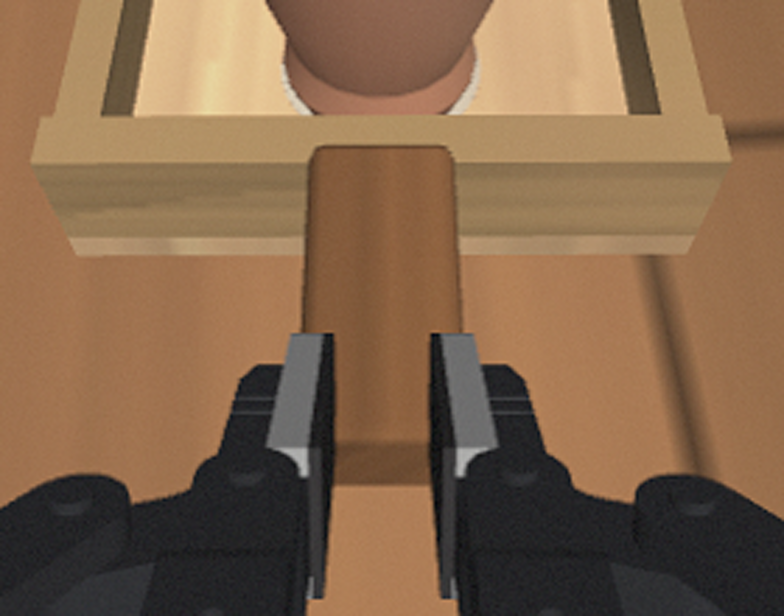

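Run:
```python
from plan import *
from h import *
from bench import env,kinematics,monitor,eyes
np.set_printoptions(precision=4,suppress=True)
def pr(): 
    s=monitor.sense(); print(s["clock"],s["position"],s["contact_force"],s["ft_torque"],s["finger_gap"])
p=monitor.sense()["position"]
env.movel(p+[0,0,0.015],velocity=0.03); pr(); env.hold(.2);pr()
d=eyes.grab_frame("wrist"); np.savez("wrist10.npz",**d); crop(d,"pics/c10.png",180,130,460,350,2.8)
```

```text
23.975 [ 0.518  -0.3461  0.0545] [ 0.8942 -0.9778 -0.6162] [-0.6493 -0.0068 -0.045 ] 0.168093008901332
24.175 [ 0.5179 -0.346   0.0543] [ 0.0871 -1.2709 -0.5579] [-0.6908 -0.0005 -0.0615] 0.16776345005411772
```

View pics/c10.png

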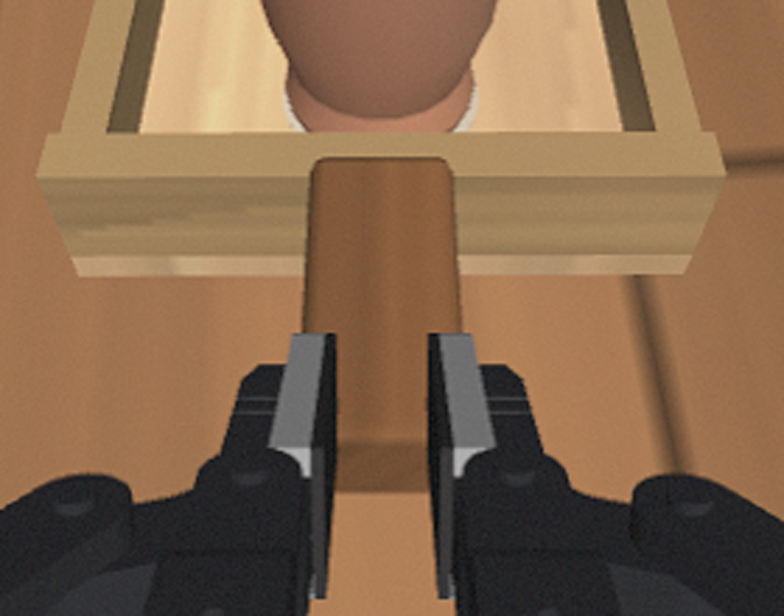

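Run:
```python
from plan import *
from h import *
from bench import env,kinematics,monitor,eyes
np.set_printoptions(precision=4,suppress=True)
def pr(): 
    s=monitor.sense(); print(s["clock"],s["position"],s["contact_force"],s["ft_torque"],s["finger_gap"])
xt,q=lean(TX,np.radians(45),TY,-1)
g=trayp(-.117,0,.032)+HP*xt
print(env.movel(g,velocity=0.04,guard=25)); pr()
env.release(); env.hold(0.1); pr()
d=eyes.grab_frame("wrist"); np.savez("wrist11.npz",**d); crop(d,"pics/c11.png",180,130,460,350,2.8)
```

```text
False
25.2667 [ 0.5179 -0.3449  0.0195] [-2.4595  0.1681  4.5525] [0.2566 0.3004 0.3197] 0.17005124740477692
26.05 [ 0.5179 -0.3451  0.0188] [-0.1817  0.5275  0.3256] [-0.3408  0.0357 -0.0241] 1.0049308276602684
```

View pics/c11.png

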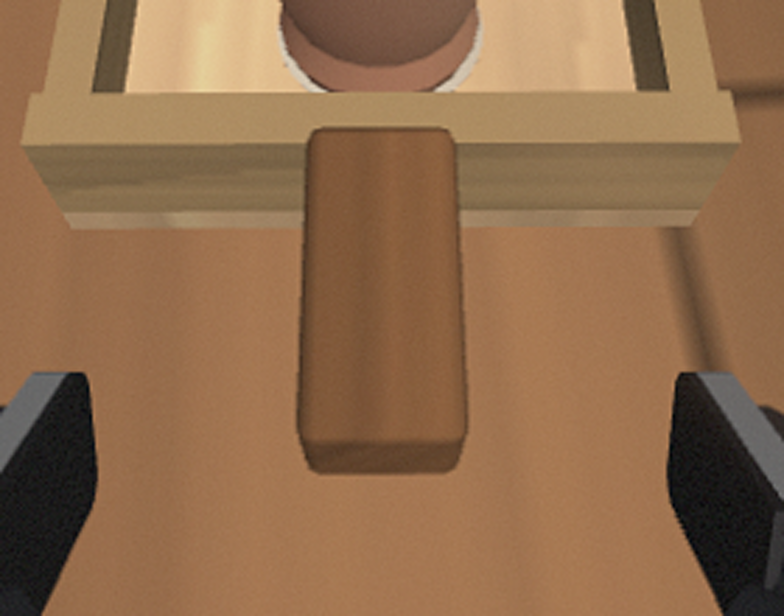

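Run:
```python
from plan import *
from h import *
np.set_printoptions(precision=1,suppress=True)
xt,q=lean(TX,np.radians(45),TY,-1); R=Ro.from_quat(q)
g=trayp(-.117,0,.032)+HP*xt+[0.0001,-.0006,.0006]
d=load("wrist7.npz")
f=lambda u:(u-[180,130]+.5)*2.8-.5
for y in (.011,-.011):
  for x in (.005,0,-.01,-.02,-.03,-.04,-.05):
    print(y,x,f(proj(d,[g+R.apply([x,y,z]) for z in (-.014,-.008)])).ravel())
```

```text
0.011 0.005 [309.  230.1 339.3 230.1]
0.011 0 [307.2 238.3 338.2 238.3]
0.011 -0.01 [303.3 256.  336.  256. ]
0.011 -0.02 [299.  275.6 333.5 275.6]
0.011 -0.03 [294.2 297.5 330.7 297.6]
0.011 -0.04 [288.7 322.2 327.5 322.3]
0.011 -0.05 [282.6 350.2 324.  350.2]
-0.011 0.005 [311.3 332.1 340.6 332.1]
-0.011 0 [309.6 342.5 339.6 342.5]
-0.011 -0.01 [306.  364.8 337.5 364.8]
-0.011 -0.02 [302.  389.5 335.2 389.5]
-0.011 -0.03 [297.5 417.  332.6 417. ]
-0.011 -0.04 [292.6 447.7 329.8 447.8]
-0.011 -0.05 [287.  482.3 326.5 482.4]
```

Run:
```python
from plan import *
from h import *
np.set_printoptions(precision=1,suppress=True)
d=load("side2.npz")
crop(d,"pics/side2z.png",280,250,380,340,7)
f=lambda u:(u-[280,250]+.5)*7-.5
for z in (.0514,.07,.09,.11,.13): print(z,f(proj(d,[[.5239+s,-.2738-.011,z] for s in (-.032,.032)])).ravel())
```

```text
0.0514 [215.3 459.8 425.3 418.4]
0.07 [216.5 430.3 429.4 388.7]
0.09 [217.8 397.7 434.  355.7]
0.11 [219.1 364.1 438.7 321.7]
0.13 [220.5 329.3 443.6 286.7]
```

View pics/side2z.png

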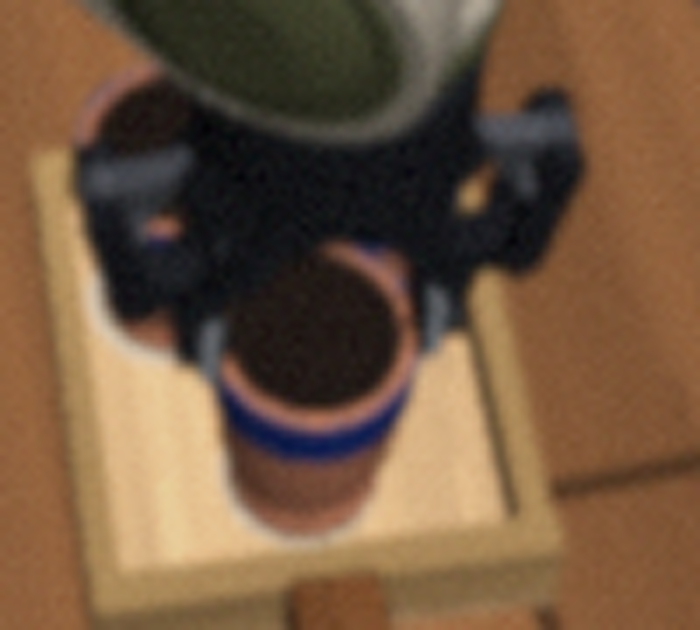

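Run:
```python
from plan import *
from h import *
np.set_printoptions(precision=4,suppress=True)
xt,q=lean(TX,np.radians(45),TY,-1); R=Ro.from_quat(q)
g=lambda u:(np.array(u,float)+.5)/2.8-.5+[180,130]
for n,pos,L,Rr,w in (("wrist11.npz",[.5179,-.3451,.0188],(88,374),(676,374),.085),("wrist7.npz",trayp(-.117,0,.032)+HP*xt,(330,335),(433,335),.186*.085),("wrist7.npz",trayp(-.117,0,.032)+HP*xt,(318,447),(445,447),.186*.085),("wrist7.npz",trayp(-.117,0,.032)+HP*xt,(330,335),(433,335),.02)):
    d=load(n); o,D=rays(d,g([L,Rr]))
    # depth such that separation = w
    k=w/np.linalg.norm(D[0]-D[1]); P=o+k*D
    print(n,w,R.inv().apply(P-np.array(pos)))
```

```text
wrist11.npz 0.085 [[-0.0518  0.0079 -0.042 ]
 [-0.0518  0.0079  0.043 ]]
wrist7.npz 0.01581 [[-0.0423  0.0095 -0.0074]
 [-0.0424  0.0096  0.0084]]
wrist7.npz 0.01581 [[-0.0729  0.0082 -0.0074]
 [-0.0729  0.0082  0.0084]]
wrist7.npz 0.02 [[-0.0056 -0.0072 -0.0095]
 [-0.0056 -0.0072  0.0105]]
```

```bash
sed -i 's/^HP=.*/HP=0.058/' plan.py
python3 - <<'E'
from plan import *
from h import *
from bench import env,kinematics,monitor,eyes
np.set_printoptions(precision=4,suppress=True)
def pr(): 
    s=monitor.sense(); print(s["clock"],s["position"],s["contact_force"],s["ft_torque"],s["finger_gap"])
xt,q=lean(TX,np.radians(42),TY,-1)
g=trayp(-.115,0,.032)+HP*xt
print(kinematics.ik(g,q))
hit=env.movel(g,velocity=0.06,frame=q,guard=12); print(hit,g); pr()
if not hit:
    env.close_gripper(120); pr()
    p=monitor.sense()["position"]
    env.movel(p+[0,0,0.015],velocity=0.04); pr()
    d=eyes.grab_frame("wrist"); np.savez("wrist12.npz",**d); cv2.imwrite("pics/wrist12.png",d["frame"][:,:,::-1])
E
```

```text
[-0.9548  1.0339  1.0196  0.4419  1.6839 -0.9691]
False [ 0.5199 -0.3176 -0.0111]
26.925 [ 0.52   -0.3179 -0.0109] [ 0.1512 -0.1712  0.5813] [-0.3374  0.0271  0.0179] 0.99765196943985
27.5 [ 0.5199 -0.3178 -0.0109] [-0.3695 -1.3942  2.3543] [-0.1778  0.1799  0.1242] 0.31201729397711264
28.0333 [ 0.5199 -0.3178  0.0041] [-0.2656 -0.2688 -5.4794] [-1.2457  0.0835 -0.0056] 0.30985992522064776
```

View pics/wrist12.png

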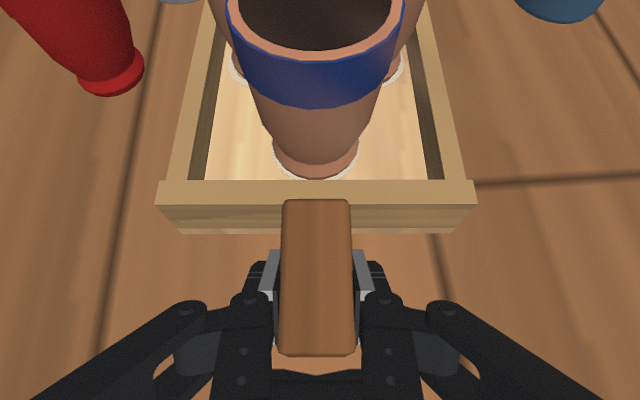

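Run:
```python
from pnp import *
np.set_printoptions(precision=4,suppress=True)
d=load("wrist12.npz"); crop(d,"pics/c12.png",140,150,500,400,2.2)
f=lambda u:(u-[140,150]+.5)*2.2-.5
B=proj(d,[trayp(*p)+[0,0,.015] for p in PTS]); print(np.round(f(B),1).tolist())
```

```text
[[26.5, 118.5], [744.8, 118.7], [90.3, 182.7], [681.7, 182.8], [309.3, 100.3], [461.6, 100.3], [38.2, 64.5], [733.2, 64.6]]
```

View pics/c12.png

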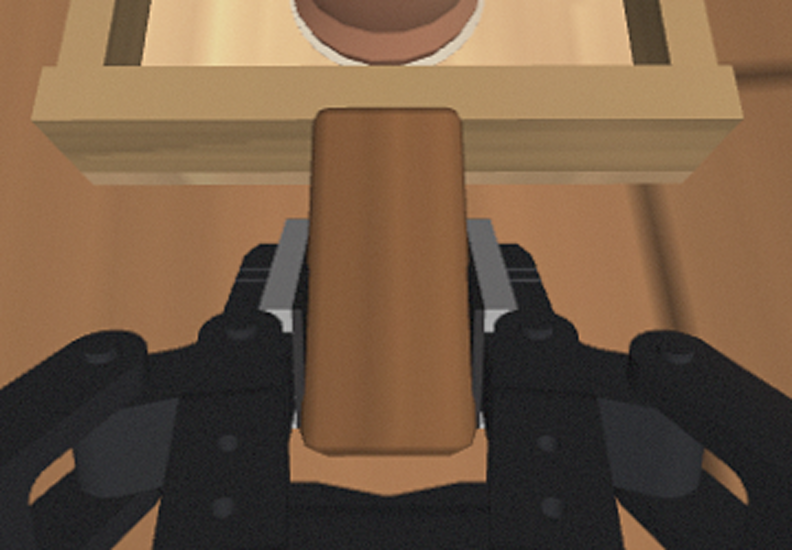

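```bash
cat >> plan.py <<'E'
TH=np.radians(42)
def rackTCP(x,z,y=0.):
    xt,q=lean(RX,TH,RY,-1)
    return rackp(x-.115,y,z+.032)+HP*xt, q
E
python3 - <<'E'
from plan import *
from h import *
from bench import env,kinematics,monitor,eyes
np.set_printoptions(precision=4,suppress=True)
def pr(): 
    s=monitor.sense(); print(s["clock"],s["position"],s["contact_force"],s["ft_torque"],s["finger_gap"])
p=monitor.sense()["position"]
env.movel([p[0],p[1],-.0109+.16],velocity=0.12); pr()
P,q=rackTCP(-.235,.158)
env.movel(P,velocity=0.12,frame=q); print(P); pr()
for n in ("side","top","wrist"):
    d=eyes.grab_frame(n); np.savez(n+"13.npz",**d); cv2.imwrite(f"pics/{n}13.png",d["frame"][:,:,::-1])
E
```

```text
29.4417 [ 0.5196 -0.3175  0.1483] [-0.1937  0.5398 -4.8021] [-1.2399  0.0873  0.008 ] 0.3144193749100465
[0.5868 0.0349 0.1469]
32.5833 [0.5868 0.0347 0.1469] [-0.4103 -0.4037 -4.5883] [-1.1844  0.0274 -0.0169] 0.31193251793800425
```

View pics/side13.png

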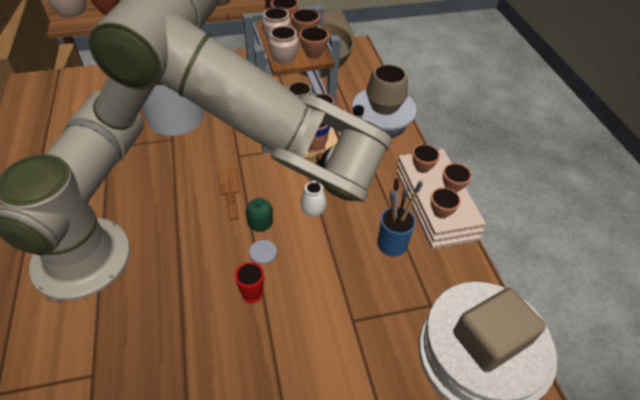

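View pics/top13.png

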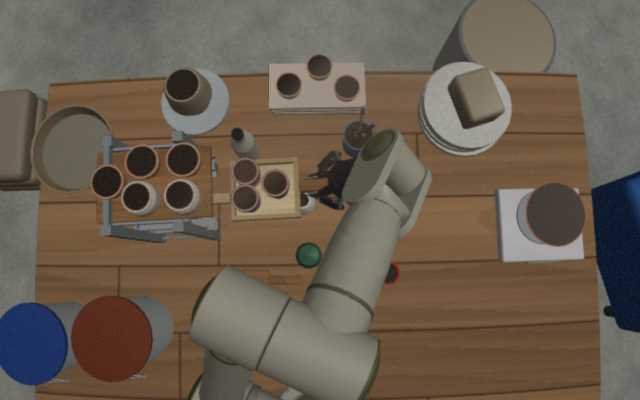

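View pics/wrist13.png

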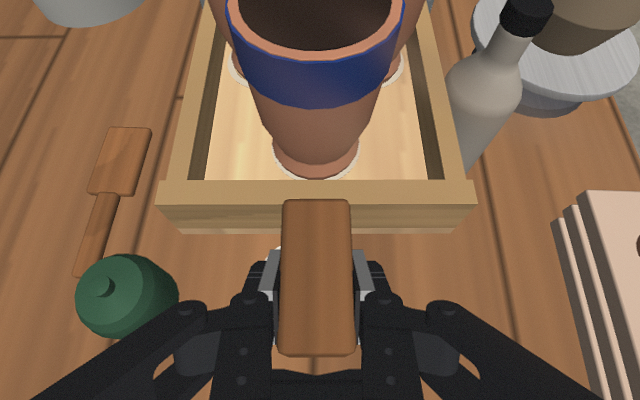

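Run:
```python
from plan import *
from h import *
from bench import env,kinematics,monitor,eyes
np.set_printoptions(precision=4,suppress=True)
def pr(P=None): 
    s=monitor.sense(); print(s["clock"],s["position"],s["contact_force"],s["ft_torque"],s["finger_gap"], None if P is None else s["position"]-P)
P,q=rackTCP(-.10,.155)
h1=env.movel(P,velocity=0.1,frame=q,guard=12); print(h1); pr(P)
if not h1:
    P,q=rackTCP(-.02,.155)
    h2=env.movel(P,velocity=0.08,frame=q,guard=12); print(h2); pr(P)
    d=eyes.grab_frame("wrist"); cv2.imwrite(f"pics/wrist14.png",d["frame"][:,:,::-1])
    d=eyes.grab_frame("side"); cv2.imwrite(f"pics/side14.png",d["frame"][:,:,::-1])
```

```text
False
34.2333 [0.5824 0.1693 0.1439] [-0.3336 -0.3674 -3.6877] [-1.2051 -0.0286 -0.0275] 0.31110118214404386 [ 0.0002 -0.0005 -0.    ]
False
35.3833 [0.5796 0.2493 0.1438] [-0.2779 -0.1557 -3.8678] [-1.3146 -0.0525  0.0114] 0.3160851474894468 [ 0.0002 -0.0004 -0.0001]
```

View pics/wrist14.png

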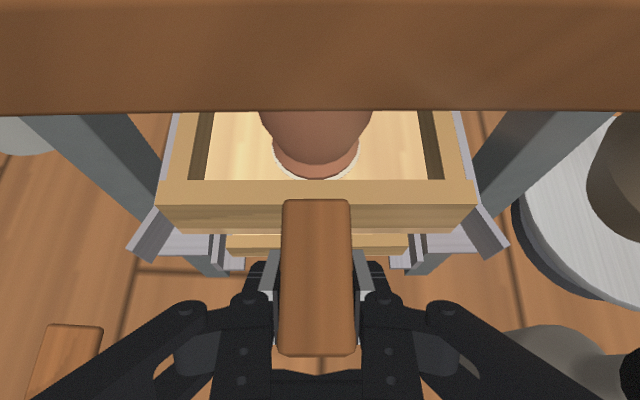

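View pics/side14.png

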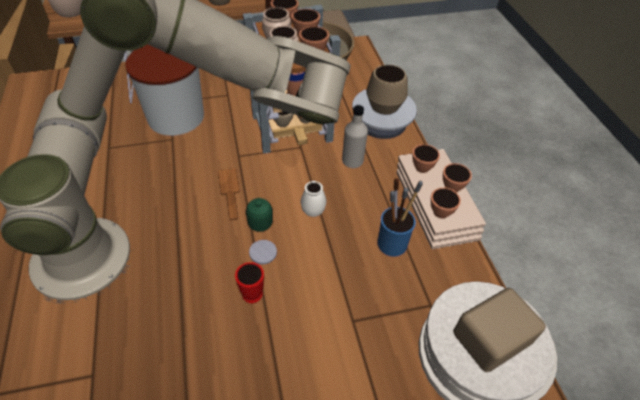

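Run:
```python
from plan import *
from h import *
from bench import env,kinematics,monitor,eyes
np.set_printoptions(precision=4,suppress=True)
def pr(P=None): 
    s=monitor.sense(); print(s["clock"],s["position"],s["contact_force"],s["ft_torque"],s["finger_gap"], None if P is None else s["position"]-P); return s
P,q=rackTCP(.012,.155)
h=env.movel(P,velocity=0.025,frame=q,guard=7); print(h); s=pr(P)
x=(s["position"]-rackTCP(0,.155)[0])@RX; print("x est at contact",x)
```

```text
True
36.3 [0.5788 0.2689 0.1428] [ 0.1885  0.6191 -4.3129] [-1.243  -0.0645 -0.0478] 0.311805671523359 [ 0.0004 -0.0129 -0.0011]
x est at contact -0.0008765075131376961
```

Run:
```python
from plan import *
from h import *
from bench import env,kinematics,monitor,eyes
np.set_printoptions(precision=4,suppress=True)
def pr(P=None): 
    s=monitor.sense(); print(s["clock"],s["position"],s["contact_force"],s["ft_torque"],s["finger_gap"], None if P is None else s["position"]-P); return s
P,q=rackTCP(-.0015,.148)
h=env.movel(P,velocity=0.015,frame=q,guard=5); print(h); s=pr(P)
d=eyes.grab_frame("wrist"); np.savez("wrist15.npz",**d); cv2.imwrite(f"pics/wrist15.png",d["frame"][:,:,::-1])
```

```text
True
36.6 [0.5787 0.2687 0.1391] [-0.7231 -0.2557  5.2341] [0.1128 0.0242 0.1192] 0.3096236422889878 [-0.0002  0.0004  0.0022]
```

View pics/wrist15.png

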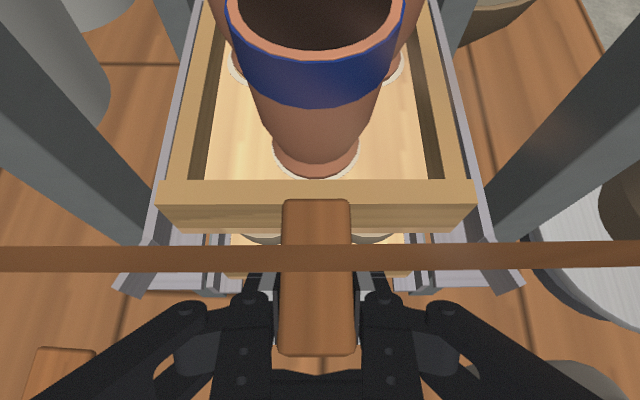

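Run:
```python
from plan import *
from h import *
from bench import env,kinematics,monitor,eyes
np.set_printoptions(precision=4,suppress=True)
def pr(P=None): 
    s=monitor.sense(); print(s["clock"],s["position"],s["contact_force"],s["ft_torque"],s["finger_gap"]); return s
env.release(); s=pr()
xt,q=lean(RX,TH,RY,-1)
h=env.movel(s["position"]-.10*xt,velocity=0.08,guard=10); print(h); s=pr()
d=eyes.grab_frame("wrist"); np.savez("wrist16.npz",**d); cv2.imwrite(f"pics/wrist16.png",d["frame"][:,:,::-1])
for n in ("side","top"):
    d=eyes.grab_frame(n); np.savez(n+"16.npz",**d); cv2.imwrite(f"pics/{n}16.png",d["frame"][:,:,::-1])
```

```text
37.2583 [0.5781 0.2683 0.1378] [ 0.4612 -0.7016  0.1606] [-0.3222 -0.003   0.0481] 0.9998579027555499
False
38.6583 [0.5802 0.2017 0.2117] [0.896  0.0848 0.3964] [-0.3144  0.0638 -0.0315] 1.0001629266928687
```

View pics/wrist16.png

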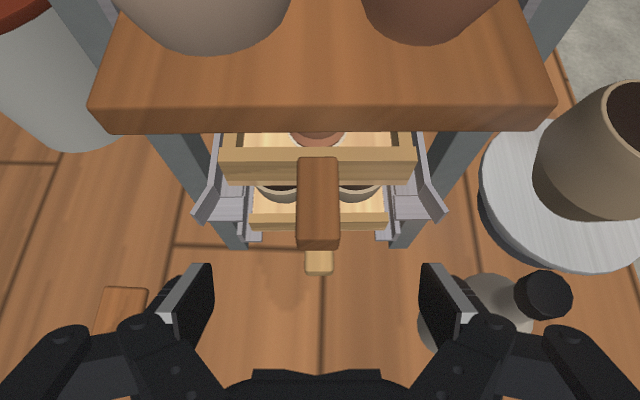

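View pics/side16.png

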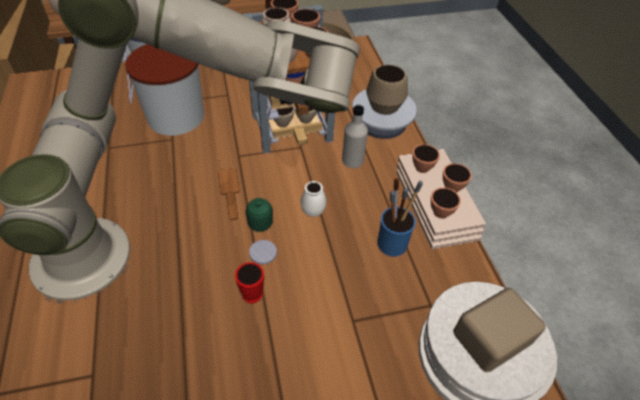

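Run:
```python
from plan import *
from h import *
from bench import env,kinematics,monitor,eyes
np.set_printoptions(precision=4,suppress=True)
s=monitor.sense()
xt,q=lean(RX,np.radians(60),RY,-1)
P=s["position"]-.16*RX+[-.0,0,-.0]
env.movel(P,velocity=0.15,frame=q)
d=eyes.grab_frame("wrist"); np.savez("wrist17.npz",**d); cv2.imwrite(f"pics/wrist17.png",d["frame"][:,:,::-1])
d=eyes.grab_frame("side"); np.savez("side17.npz",**d); crop(d,"pics/side17.png",220,0,380,150,5)
print(monitor.sense()["clock"])
d=load("wrist16.npz"); crop(d,"pics/c16.png",180,120,460,280,2.8)
```

```text
40.125
```

View pics/wrist17.png

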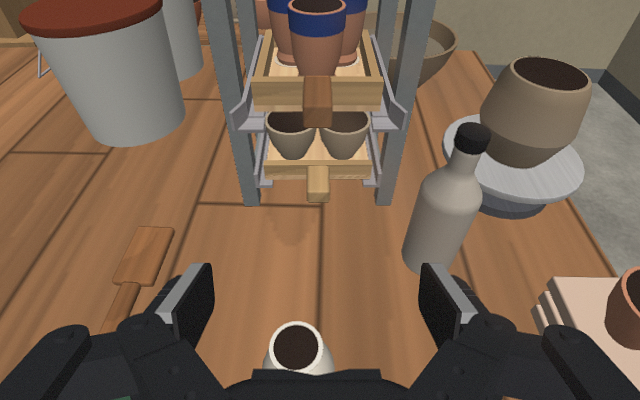

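View pics/side17.png

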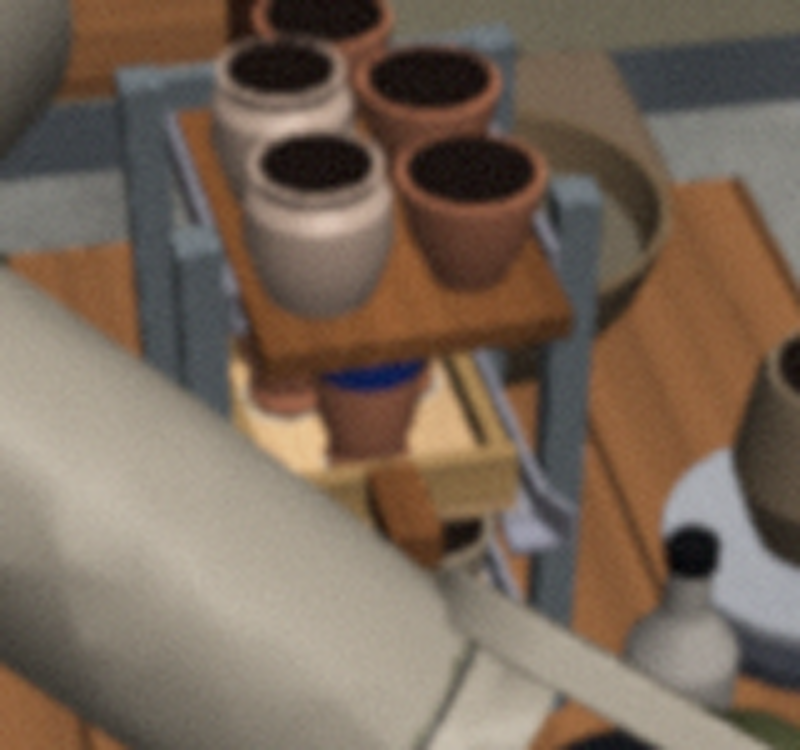

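Run:
```python
from plan import *
from h import *
np.set_printoptions(precision=4,suppress=True)
d=load("wrist16.npz"); f=d["frame"].astype(int)
print("col318",[(r,f[r,318].tolist()) for r in range(232,256,1)])
print("col260",[(r,f[r,260].tolist()) for r in range(144,190,2)])
print("row158",[(c,f[158,c].tolist()) for c in list(range(214,226))+list(range(410,424))])
```

```text
col318 [(232, [138, 95, 63]), (233, [135, 93, 59]), (234, [136, 93, 61]), (235, [137, 95, 61]), (236, [138, 96, 63]), (237, [142, 97, 67]), (238, [139, 96, 62]), (239, [127, 88, 57]), (240, [112, 78, 51]), (241, [101, 70, 47]), (242, [100, 70, 46]), (243, [103, 70, 46]), (244, [101, 70, 48]), (245, [105, 76, 54]), (246, [101, 69, 46]), (247, [102, 71, 46]), (248, [97, 69, 47]), (249, [94, 66, 43]), (250, [121, 89, 61]), (251, [200, 165, 116]), (252, [198, 163, 114]), (253, [194, 160, 110]), (254, [198, 159, 112]), (255, [198, 160, 114])]
col260 [(144, [226, 192, 145]), (146, [222, 186, 139]), (148, [179, 145, 103]), (150, [181, 147, 103]), (152, [179, 147, 103]), (154, [178, 145, 103]), (156, [181, 150, 104]), (158, [181, 146, 102]), (160, [185, 152, 107]), (162, [127, 103, 74]), (164, [133, 109, 78]), (166, [121, 99, 70]), (168, [127, 103, 75]), (170, [126, 102, 73]), (172, [135, 113, 78]), (174, [143, 116, 80]), (176, [139, 114, 81]), (178, [140, 115, 82]), (180, [142, 115, 84]), (182, [173, 149, 112]), (184, [173, 146, 111]), (186, [182, 163, 138]), (188, [181, 163, 137])]
row158 [(214, [162, 155, 157]), (215, [164, 157, 160]), (216, [161, 155, 158]), (217, [128, 115, 103]), (218, [187, 150, 103]), (219, [183, 148, 102]), (220, [184, 149, 106]), (221, [183, 147, 104]), (222, [184, 149, 106]), (223, [185, 150, 104]), (224, [180, 149, 104]), (225, [183, 149, 103]), (410, [182, 147, 105]), (411, [182, 149, 104]), (412, [181, 148, 104]), (413, [183, 148, 105]), (414, [182, 147, 102]), (415, [181, 146, 102]), (416, [186, 151, 105]), (417, [132, 113, 89]), (418, [70, 64, 64]), (419, [66, 63, 62]), (420, [114, 112, 112]), (421, [164, 160, 164]), (422, [167, 162, 165]), (423, [164, 160, 163])]
```

Run:
```python
from plan import *
from h import *
from bench import eyes,monitor
np.set_printoptions(precision=4,suppress=True)
d=load("wrist16.npz")
def rk(uv,z):
    v=onplane(d,[uv],z)[0]-RC; return np.array([v@RX,v@RY])
for dz in (-.003,0,.003):
    print(dz,"top edge",rk((260,161),.186+dz)[0]+.08,"inner",rk((260,147),.186+dz)[0]+.068,"bottom",rk((260,185.5),.15+dz)[0]+.08,"handle end",rk((318,239.5),.194+dz)[0]+.139)
l=rk((217,158),.186);r=rk((417,158),.186); print("sides",l,r,"mid",(l+r)/2,"yaw",(l-r)[0]/(l-r)[1])
# rack front post features: compare bystanders before/after in side & top via colour
a=load("side0.npz")["frame"].astype(int); b=load("side17.npz")["frame"].astype(int)
for n,(x0,y0,x1,y1) in dict(jar=(240,190,280,240),vase=(295,175,335,225),bottle=(335,100,375,175),brush=(370,170,430,265),paddle=(215,160,245,225),kidney=(245,235,282,268)).items():
    D=np.abs(a-b)[y0:y1,x0:x1].max(2); print(n,"changed frac",(D>40).mean())
```

```text
-0.003 top edge 0.00025658777253258214 inner 4.712455308211738e-06 bottom -0.0002079345708930619 handle end -0.0015283601702448246
0 top edge -0.0016018691657462142 inner -0.002020410387445784 bottom -0.0017904033633779626 handle end -0.002563651610742651
0.003 top edge -0.00346032610402508 inner -0.004045533230199766 bottom -0.003372872155862905 handle end -0.003598943051240505
sides [-0.0791  0.0698] [-0.0792 -0.0696] mid [-0.0791  0.0001] yaw 0.0008983428224630434
jar changed frac 0.0
vase changed frac 0.3155
bottle changed frac 0.38166666666666665
brush changed frac 0.10298245614035088
paddle changed frac 0.0
kidney changed frac 0.0
```

Run:
```python
from h import *
import numpy as np
from bench import monitor,job,eyes
a=load("side0.npz")["frame"].astype(int); b=load("side16.npz")["frame"].astype(int)
for n,(x0,y0,x1,y1) in dict(jar=(240,190,280,240),vase=(295,175,335,225),bottle=(340,115,375,175),brush=(370,170,430,265),paddle=(215,160,245,225),kidney=(245,235,282,268)).items():
    D=np.abs(a-b)[y0:y1,x0:x1].max(2); print(n,(D>40).mean())
s=monitor.sense(); print(s["clock"],s["contact_force"],np.abs(s["qvel"]).max())
job.hand_in()
```

```text
jar 0.0
vase 0.0
bottle 0.0004761904761904762
brush 0.011403508771929825
paddle 0.0
kidney 0.0
40.125 [-0.91998482 -0.07769284 -0.5945431 ] 0.0027698922800039535
the job is handed in; nothing more can be done
```

The blue-rimmed cup is in the tray's front place, the tray is in the rack's middle tier, and I handed the job in at about 40 s. The hand-in reports no verdict.

**Last checks**
- **Tray:** it touched the back stop during the slide. After letting go, the wrist image put it about 2 mm short of fully home, centred to under 1 mm and straight within 0.1°. The edge measurements fit it lying level at runner height.
- **Cups:** all three stand upright on the tray in the last wrist picture.
- **Bystanders:** comparing side-camera pictures from the start and after the tray was released, the jar, vase, paddle and kidney were unchanged. The bottle and brush pot differed by about 1 % of pixels or less.
- **Robot:** the arm was clear, with no contact force above noise.

**What failed or disagreed**
- **First tray lift:** the back of the tray stayed on the bench while the handle rose, tilting it to about 5° at 20 mm and roughly 9° by eye at 35 mm. I set it back down; nothing shifted and no cup fell.
- **Cause:** the wrist and side pictures showed the real fingertips about 39 mm behind the reported TCP. My first grips had therefore been much shallower than planned, including the one on the cup, which still held.
- **Fix:** I gripped the handle again 39 mm deeper at a 42° lean, and it then lifted level.
- **Wrist camera at the rack:** while inserting the tray, its picture cut through the overhanging board. No contact force showed.
- **Missed view:** I ran out of picture views, so I took the final edge measurement from pixel values instead of looking at an enlarged image.

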